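# Gauging the jaw gap of a farrier's shoe clamp

### The job

Find the gap of the shoe clamp with the three gauge leaves: starting with the thinnest and missing none out, stand each leaf fully down in the gap between fence and jaw, and if it is loose hang it back in the rack and try the next thicker one. Leave the first leaf that binds standing fully down in the gap, held by the sprung jaw, with all the others hanging in the rack. Work gently: do not ram the leaves or force the jaw back with a leaf that is too thick, and leave the other things on the bench alone.

Things in the scene. Friction and masses are not known exactly. Their poses are not given: they have to be found in the camera images.
- leaf_5: loose gauge leaf, the thinnest of three: steel blade 5 mm thick (y), 21 wide (x), 40 long, under an aluminium head 20 mm thick (y), 36 long (x), 28 high (thicker leaf, longer head); 40 to 80 g. Origin: centre of the blade's lower end; z up to the head (40 to 68 mm). Starts hanging by its head in a rack slot, blade down
- leaf_7: loose gauge leaf, the middle one of three: steel blade 7 mm thick (y), 21 wide (x), 40 long, under an aluminium head 20 mm thick (y), 44 long (x), 28 high (thicker leaf, longer head); 40 to 80 g. Origin: centre of the blade's lower end; z up to the head (40 to 68 mm). Starts hanging by its head in a rack slot, blade down
- leaf_9: loose gauge leaf, the thickest of three: steel blade 9 mm thick (y), 21 wide (x), 40 long, under an aluminium head 20 mm thick (y), 52 long (x), 28 high (thicker leaf, longer head); 40 to 80 g. Origin: centre of the blade's lower end; z up to the head (40 to 68 mm). Starts hanging by its head in a rack slot, blade down
- rack: fixed wooden rack block 70 (x) x 165 (y) x 46 mm high. Origin: centre of its underside. Three slots in its top, each 28 mm (x) by 17 mm (y), 42 deep, 55 mm apart along y. A leaf hangs with its head's underside on the rack's top (leaf origin 6 mm above the rack's), axes along the rack's, either way round. Which leaf is in which slot varies
- slot0 (a point): centre of the rack's slot 0, on its top face
- slot1 (a point): centre of the rack's slot 1, on its top face
- slot2 (a point): centre of the rack's slot 2, on its top face
- clamp: fixed steel shoe clamp. Bed 84 mm wide (x), y -125 to +50 mm, top 12 mm above the bench. Fixed fence on it: block 44 mm wide (x), flat upright face in the plane y = 0 looking to -y, top 50 mm above the bench (last 3 mm bevelled back 2 mm). Facing it at -y, a sprung jaw as wide, on a carriage clamped somewhere on the bed. Origin: on the bench below the fence face's middle
- gap (a point): middle of the fence's face at bed level (12 mm above the bench); axes as the clamp's. The gap lies at -y of it, open above and at both ends in x: 3.3 to 8.7 mm wide (unknown) up to 32 mm above the bench; above that the jaw slopes back 6 mm up to its top at 46 mm. A leaf is fully down when its blade stands on the bed here, flat along the fence, either way round
- jaw (a joint): travel of the sprung jaw away from the fence (m); 0 when nothing pushes it, whatever the gap. A blade thicker than the gap pushes it back against 3 N preload plus 1.2 N per mm: it drags clearly, by a few newtons, going in and coming out. A thinner blade is loose, unless it is held off the fence
- shoe_a: loose dark horseshoe, about 130 x 140 mm and 9 mm thick, lying flat; a bystander, leave it
- shoe_b: a second such horseshoe; bystander
- hammer: farrier's hammer with a wooden handle, lying flat; bystander
- rasp: hoof rasp 400 mm long, 42 mm wide, with a wooden handle, lying flat; bystander
- tin: small round steel tin, 60 mm across, 55 mm high, standing; bystander
- pritchel: steel punch rod 220 mm long, 12 mm thick, lying; bystander
Not all that is in view belongs to the job. Leave any green, pink or turquoise look-alike of the clamp alone.

How it is judged (in metres and radians):
On the way, in this order (a step that is already met when the one before it is completed fails the run):
1. the thinnest leaf (5 mm) has been stood fully down in the gap (z of leaf_5 in the frame of gap between -0.004 and 0.004 m and x of leaf_5 in the frame of gap between -0.015 and 0.015 m and y of leaf_5 in the frame of gap between -0.012 and 0 m and angle between leaf_5's own z axis and vertical below 0.2 rad), for 0.1 s.
2. then either the 5 mm leaf is left bound in the gap, let go, or the 7 mm leaf has been stood fully down in the gap (((((z of leaf_5 in the frame of gap between -0.004 and 0.004 m and x of leaf_5 in the frame of gap between -0.015 and 0.015 m and y of leaf_5 in the frame of gap between -0.012 and 0 m and angle between leaf_5's own z axis and vertical below 0.2 rad) and contact force between leaf_5 and clamp above 1.2 N and value of joint jaw below 0.0027 m) and contact force between leaf_5 and the fingers below 0.05 N) or (z of leaf_7 in the frame of gap between -0.004 and 0.004 m and x of leaf_7 in the frame of gap between -0.015 and 0.015 m and y of leaf_7 in the frame of gap between -0.012 and 0 m and angle between leaf_7's own z axis and vertical below 0.2 rad))), for 0.2 s.
At the end, for the whole second after the job is handed in: The first leaf that binds stands in the gap: lower end within 4 mm of the bed, within 15 mm of mid-fence, upright to 0.2 rad, squeezed with over 1.2 N, jaw pushed back less than 2.7 mm; the other three hang in rack slots, heads within 4 mm of its top; all at rest (((((z of leaf_5 in the frame of gap between -0.004 and 0.004 m and x of leaf_5 in the frame of gap between -0.015 and 0.015 m and y of leaf_5 in the frame of gap between -0.012 and 0 m and angle between leaf_5's own z axis and vertical below 0.2 rad) and contact force between leaf_5 and clamp above 1.2 N and value of joint jaw below 0.0027 m) and (z of leaf_7 in the frame of rack between 0.002 and 0.01 m and x of leaf_7 in the frame of rack between -0.006 and 0.006 m and y of leaf_7 in the frame of rack between -0.065 and 0.065 m and angle between leaf_7's own z axis and vertical below 0.12 rad) and (z of leaf_9 in the frame of rack between 0.002 and 0.01 m and x of leaf_9 in the frame of rack between -0.006 and 0.006 m and y of leaf_9 in the frame of rack between -0.065 and 0.065 m and angle between leaf_9's own z axis and vertical below 0.12 rad) and linear speed of each of leaf_5, leaf_7, leaf_9 below 0.02 m/s) or (((z of leaf_7 in the frame of gap between -0.004 and 0.004 m and x of leaf_7 in the frame of gap between -0.015 and 0.015 m and y of leaf_7 in the frame of gap between -0.012 and 0 m and angle between leaf_7's own z axis and vertical below 0.2 rad) and contact force between leaf_7 and clamp above 1.2 N and value of joint jaw below 0.0027 m) and (z of leaf_5 in the frame of rack between 0.002 and 0.01 m and x of leaf_5 in the frame of rack between -0.006 and 0.006 m and y of leaf_5 in the frame of rack between -0.065 and 0.065 m and angle between leaf_5's own z axis and vertical below 0.12 rad) and (z of leaf_9 in the frame of rack between 0.002 and 0.01 m and x of leaf_9 in the frame of rack between -0.006 and 0.006 m and y of leaf_9 in the frame of rack between -0.065 and 0.065 m and angle between leaf_9's own z axis and vertical below 0.12 rad) and linear speed of each of leaf_5, leaf_7, leaf_9 below 0.02 m/s) or (((z of leaf_9 in the frame of gap between -0.004 and 0.004 m and x of leaf_9 in the frame of gap between -0.015 and 0.015 m and y of leaf_9 in the frame of gap between -0.012 and 0 m and angle between leaf_9's own z axis and vertical below 0.2 rad) and contact force between leaf_9 and clamp above 1.2 N and value of joint jaw below 0.0027 m) and (z of leaf_5 in the frame of rack between 0.002 and 0.01 m and x of leaf_5 in the frame of rack between -0.006 and 0.006 m and y of leaf_5 in the frame of rack between -0.065 and 0.065 m and angle between leaf_5's own z axis and vertical below 0.12 rad) and (z of leaf_7 in the frame of rack between 0.002 and 0.01 m and x of leaf_7 in the frame of rack between -0.006 and 0.006 m and y of leaf_7 in the frame of rack between -0.065 and 0.065 m and angle between leaf_7's own z axis and vertical below 0.12 rad) and linear speed of each of leaf_5, leaf_7, leaf_9 below 0.02 m/s))); the robot touches nothing.
It fails at once if the sprung jaw is forced back more than 4 mm (value of joint jaw above 0.004 m).
It fails at once if a leaf is pressed against the clamp's fence or bed with more than 30 N (contact force between any of leaf_5, leaf_7, leaf_9 and clamp above 30 N).
It fails at once if a bystander is moved more than 25 mm (distance of any of shoe_a, shoe_b, hammer, rasp, tin, pritchel from where it was at the start of the episode above 0.025 m).
It also fails if it takes over 72 s, if anything falls off the work surface, if the arm or the gripper's body presses on something with over 40 N, if the wrist force passes 120 N, or if a joint passes its speed limit or range.

### The arm

A 6-joint arm with a two-finger parallel gripper is mounted at the origin on the work surface. World frame = base frame: x ahead of the robot, y to its left, z up, the work surface at z = 0. Lengths are in mm, angles in rad, forces in N, time in s.
With the tool pointing down it reaches from about 275 to 1000 mm from the base axis. Payload 8.4 kg.
Tool frame: the origin (TCP) lies midway between the tips of the shut fingers; the grasp point (between the pads) lies behind it (r.pinch_z is the z of the grasp point in the tool frame, in mm); z points along the fingers, y is the direction in which the jaws open and shut (so a half turn about z gives the same grasp; the last joint's range is limited). The gripper opens to 85 mm and grips with 20 to 120 N. Pads are 22 mm wide; open, the fingers measure 114 mm over their backs; the gripper's body (76 mm by 85 mm) begins 54 mm behind the grasp point. The pads swing forward as they close: fully open they stand 13 mm farther back than shut.
Start: joints at [1.233, 0.353, 1.633, -0, 1.155, -0.002], TCP at [205.951, 590.095, 192.381] pointing down, gripper open.
Joint ranges: [-2.63, 2.63], [-0.92, 2.1], [0.06, 2.66], [-1.3, 4.44], [0, 2.69], [-3.02, 3.02]. Speed limits (rad/s): [2.22, 2.22, 2.79, 3.14, 3.14, 3.14].

### API

Orientations are given as [roll, pitch, yaw] about the fixed x, y, z axes, in that order (R = Rz(yaw) Ry(pitch) Rx(roll)).
In Python, from rig import r, optics, ticket gives the robot as it stands.
- The arm moves only by the shell command python3 -m jog 'ROWS' [FORCE]. ROWS is text: rows parted by semicolons, each of 7 numbers parted by spaces: the closure in counts, from 0 (fully open) to 255 (shut), then the shift along the tool's x, y, z in mm, then the turn, a rotation vector about the tool's x, y, z in degrees. A call has 1 to 5 rows; each row shifts and turns the pose as measured when the row begins, along the tool's axes as they then stand; what a row does not reach is not made up. A row lasts 1/12 s, in which the tool goes at most 41.7 mm and 7.16 degrees, less where a joint would pass 70% of its speed; a pose out of reach is approached as far as the arm can. A call with a gripper value outside its range is refused whole. The fingers move at their own pace and stop on an object; FORCE is the grip in N (left out, the last holds). Time passes only in rows, so rows that do not move let the fingers close. It gives the time, the measured TCP pose, the force and the opening at its end, in the units of the state.
- r.sense(): the state, without advancing time (a new reading comes with each control period).
- optics.grab_frame(name): name is "scene" or "side" or "wrist"; returns the picture (384x512x3 uint8, red, green, blue); there is no depth.
- optics.camera_info(name): a dict with "fx", "fy", "cx", "cy" (pixels), "world_from_camera" (4x4, takes a point from camera to world coordinates). Camera axes: x right, y down, z forward; pixel columns grow to the right and rows downward; lengths in mm; the calibration is good to about 2 mm. A picture is of the moment at which its call begins: read the wrist's pose just before it. camera_info takes no time and is no camera call; for the wrist camera it gives the pose at the moment of the call.
- ticket.sign_off(): hands the job in, once; it reports no verdict.
The state is a dict: "clock": time; "qpos": joint angles; "qvel": joint speeds; "joint_efforts": joint torques, N m; "eef_pos": TCP position; "tcp_rot": TCP orientation; "contact_force": force on the tool from outside, world axes, zero at the start; "wrist_torque": the same for the moment, N m; "opening": opening from 0.0 (shut) to 1.0 (fully open).
Only numpy, scipy, OpenCV 4.12 (cv2) and the standard library are available. Lean on these libraries where they do the work, as an engineer would, in place of code of your own. Each camera call takes 0.05 s, during which the arm holds its last target.

## Working session

There is one attempt and no reset: what is moved stays moved. The work goes in short steps, Python scripts to look and compute and a shell command to move; the robot and the scene stay as the last step left them, time stands still between calls to the robot, and variables do not carry over. Pictures are saved under pics/ and viewed, and the job is handed in when it is done.

```bash
ls; mkdir -p pics
python3 - <<'E'
from rig import r, optics, ticket
import cv2
print(r.sense(), r.pinch_z)
for n in ["scene","side","wrist"]:
    f=optics.grab_frame(n); cv2.imwrite(f"pics/{n}0.png",f[:,:,::-1]); print(n,optics.camera_info(n))
E
```

```text
pics
{'clock': 0.0, 'qpos': array([ 1.23260950e+00,  3.53628799e-01,  1.63415967e+00,  5.19517297e-07,
        1.15521043e+00, -2.42693570e-03]), 'qvel': array([-0.00120268, -0.00240652,  0.00053693, -0.00063838,  0.00093783,
       -0.00112305]), 'joint_efforts': array([-2.35844709e-03, -6.05247903e+01, -3.42059791e+01, -1.57502209e-04,
        9.34442942e-03,  1.43244597e-05]), 'eef_pos': array([205.76295588, 589.57724309, 191.6628876 ]), 'tcp_rot': array([-3.14018642e+00, -3.88785574e-06,  2.80583255e+00]), 'contact_force': array([ 0.1046441 , -0.24849169, -0.32447832]), 'wrist_torque': array([-0.02080596,  0.01121735,  0.02739253]), 'opening': 1.0008838702269591} -18.700000000000003
scene {'fx': 482.7407836118662, 'fy': 482.7407836118662, 'cx': 254.19123437653448, 'cy': 192.4770572989605, 'world_from_camera': array([[ 7.61891220e-01,  3.67960286e-01, -5.33035643e-01,
         1.25597045e+03],
       [ 6.47561699e-01, -4.15423082e-01,  6.38817274e-01,
        -8.94523473e+02],
       [ 1.36240768e-02, -8.31882739e-01, -5.54784187e-01,
         8.25282011e+02],
       [ 0.00000000e
[... 308 characters left out ...]
5.43028642e-01,  4.99097183e-01,
        -6.97371015e+02],
       [ 1.09831615e-02, -6.84026129e-01, -7.29374818e-01,
         1.05932663e+03],
       [ 0.00000000e+00,  0.00000000e+00,  0.00000000e+00,
         1.00000000e+00]])}
wrist {'fx': 265.8804532791717, 'fy': 265.8804532791717, 'cx': 254.2522827558521, 'cy': 191.1482092931474, 'world_from_camera': array([[ 3.29664995e-01,  8.93302690e-01,  3.05501709e-01,
         1.26122597e+02],
       [ 9.44097908e-01, -3.11803855e-01, -1.07039694e-01,
         6.17819920e+02],
       [-3.62236290e-04,  3.23710765e-01, -9.46156017e-01,
         3.74583315e+02],
       [ 0.00000000e+00,  0.00000000e+00,  0.00000000e+00,
         1.00000000e+00]])}
```

View pics/scene0.png

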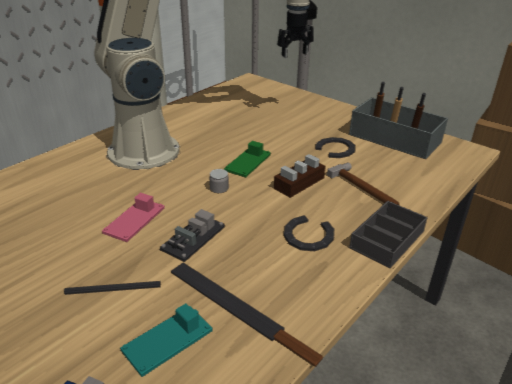

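View pics/side0.png

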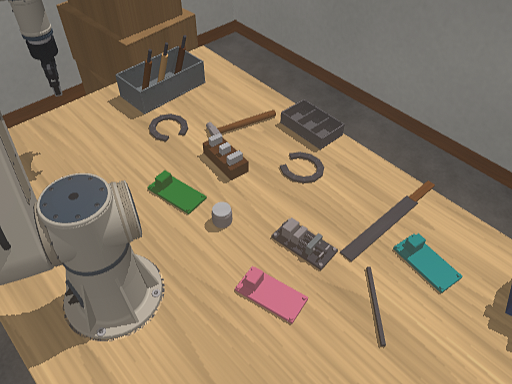

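View pics/wrist0.png

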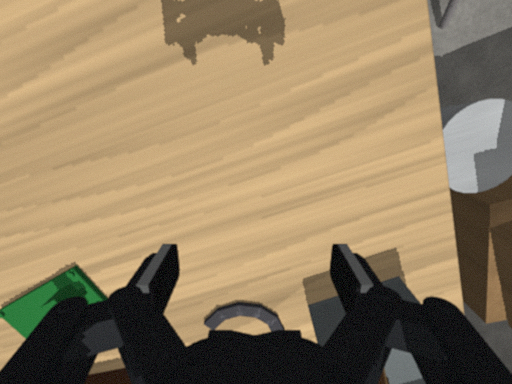

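The scene view shows the dark clamp near (193,235) and the rack near (300,177). The side view shows them at (304,243) and (226,155). I'll zoom in on both.

Run:
```python
import cv2,numpy as np
s=cv2.imread('pics/scene0.png'); d=cv2.imread('pics/side0.png')
def z(im,x0,y0,w,h,n): return cv2.resize(im[y0:y0+h,x0:x0+w],None,fx=5,fy=5,interpolation=cv2.INTER_CUBIC)
a=np.vstack([np.hstack([z(s,265,145,75,55,0),z(s,155,205,75,55,0)]),np.hstack([z(d,195,120,75,60,0),z(d,268,212,75,60,0)])])
cv2.imwrite('pics/zoom0.png',a);print(a.shape)
```

```text
(575, 750, 3)
```

View pics/zoom0.png

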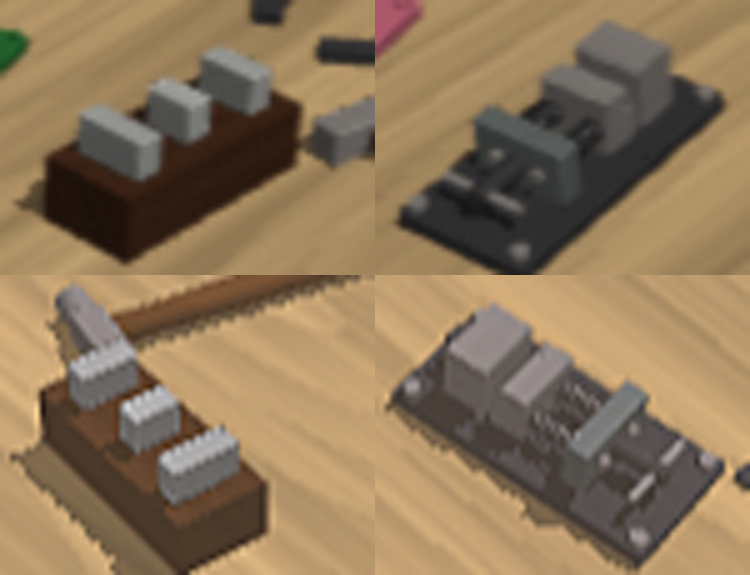

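The rack (upper left and lower left) has the shortest head, leaf_5, in the middle slot. The clamp (right) has its fence at the far end and the jaw next to it. Next I'll cast rays for rough poses.

```bash
cat > h.py <<'E'
import numpy as np, cv2
from rig import r, optics
def cast(info,uv,z):
    T=info["world_from_camera"]; uv=np.atleast_2d(uv).astype(float)
    d=np.c_[(uv[:,0]-info["cx"])/info["fx"],(uv[:,1]-info["cy"])/info["fy"],np.ones(len(uv))]@T[:3,:3].T
    o=T[:3,3]; return o+d*((z-o[2])/d[:,2])[:,None]
def proj(info,P):
    T=info["world_from_camera"]; c=(np.atleast_2d(P)-T[:3,3])@T[:3,:3]
    return np.c_[c[:,0]/c[:,2]*info["fx"]+info["cx"],c[:,1]/c[:,2]*info["fy"]+info["cy"]]
E
python3 - <<'E'
from h import *
np.set_printoptions(precision=1,suppress=True)
S=optics.camera_info("scene");D=optics.camera_info("side")
for nm,i,uv,z in [("rackS",S,[(274.6,176.4),(290.6,186),(325,165.6)],46),("rackD",D,[(203.4,143.6),(231.6,169),(248.4,161)],46),
 ("clS",S,[(160,248),(185.6,259.4),(224.4,225)],12),("clD",D,[(270.6,237),(337.4,249.4),(321,270.6)],12)]:
    P=cast(i,uv,z);print(nm,P.tolist().__repr__()); 
    print([np.linalg.norm(P[a]-P[b]).round(1) for a,b in [(0,1),(1,2),(0,2)]], [np.degrees(np.arctan2(*(P[b]-P[a])[1::-1])).round(1) for a,b in [(0,1),(1,2),(0,2)]])
    print((P[0]+P[2])/2,(P[0]+P[1])/2)
E
```

```text
rackS [[496.5569795433555, 111.99340658450183, 46.0], [565.8556478125612, 101.10356433276013, 46.0], [576.2431892669155, 270.1317496607685, 46.0]]
[np.float64(70.1), np.float64(169.3), np.float64(177.1)] [np.float64(-8.9), np.float64(86.5), np.float64(63.3)]
[536.4 191.1  46. ] [531.2 106.5  46. ]
rackD [[504.2626892663948, 266.98601084462484, 46.0], [496.1334714510284, 111.55253819922632, 45.999999999999886], [560.2442659091876, 103.54031446087072, 46.000000000000114]]
[np.float64(155.6), np.float64(64.6), np.float64(172.8)] [np.float64(-93.0), np.float64(-7.1), np.float64(-71.1)]
[532.3 185.3  46. ] [500.2 189.3  46. ]
clS [[459.8098004056143, -315.8861596883348, 12.0], [541.6373556431512, -302.49311958204225, 12.0], [517.6865104604464, -135.4938389191767, 12.0]]
[np.float64(82.9), np.float64(168.7), np.float64(189.4)] [np.float64(9.3), np.float64(98.2), np.float64(72.2)]
[ 488.7 -225.7   12. ] [ 500.7 -309.2   12. ]
clD [[421.40788097908217, -147.58500993043026, 12.0], [530.706255997374, -304.2463646474762, 12.0], [444.5908681984349, -320.2833809555955, 12.0]]
[np.float64(191.0), np.float64(87.6), np.float64(174.2)] [np.float64(-55.1), np.float64(-169.5), np.float64(-82.4)]
[ 433.  -233.9   12. ] [ 476.1 -225.9   12. ]
```

```bash
cat >> h.py <<'E'
from scipy.spatial.transform import Rotation as Ro
def state():
    s=r.sense(); R=Ro.from_euler('xyz',s['tcp_rot']); return s,np.array(s['eef_pos']),R
def go(x,y,z,yawdeg):
    """total tool-frame shift and turn to target; tool pointing down, yaw as tcp yaw"""
    s,p,R=state(); Rt=Ro.from_euler('xyz',[np.pi,0,np.radians(yawdeg)])
    d=R.inv().apply(np.array([x,y,z])-p); w=np.degrees((R.inv()*Rt).as_rotvec())
    print("t",round(s['clock'],2),"pos",p.round(1),"rpy",np.degrees(s['tcp_rot']).round(2),"F",np.round(s['contact_force'],2),"open",round(s['opening']*85,1))
    print("shift(tool now)",d.round(1),"turn",w.round(2))
E
python3 - <<'E'
from h import *
D=optics.camera_info("side")
print(proj(D,[(206,590,0),(206,590,190),(534,188,0),(370,389,190),(370,389,0)]).round())
print(cast(D,[(123,107),(205,75),(150,125)],0).round())
go(534,188,130,175)
E
```

```text
[[ 79. 146.]
 [ 62. 100.]
 [226. 162.]
 [142. 108.]
 [151. 153.]]
[[435. 680.   0.]
 [802. 645.   0.]
 [452. 521.   0.]]
t 0.15 pos [205.8 589.7 191.8] rpy [-179.94   -0.    160.76] F [-0.36 -0.57  0.2 ] open 85.3
shift(tool now) [-442.2 -271.1   62.1] turn [-6.000e-02 -1.000e-02 -1.424e+01]
```

```bash
python3 -m jog '0 -34 -21 0 0 0 0;0 -34 -21 0 0 0 0;0 -34 -21 0 0 0 0;0 -34 -21 0 0 0 0;0 -34 -21 0 0 0 0'; python3 -m jog '0 -34 -21 0 0 0 0;0 -34 -21 0 0 0 0;0 -34 -21 0 0 0 0;0 -34 -21 0 0 0 0;0 -34 -21 0 0 0 0'; python3 -c "
from h import *
go(534,188,150,175)"
```

```text
clock: 0.57
eef_pos: [330.6, 435.0, 189.8]
tcp_rot: [-3.141, -0.002, 2.816]
contact_force: [0.9, -0.1, 0.4]
opening: 0.996
clock: 0.98
eef_pos: [461.6, 272.7, 189.1]
tcp_rot: [-3.141, -0.002, 2.818]
contact_force: [1.2, 1.4, -0.8]
opening: 0.999
t 0.98 pos [461.6 272.7 189.1] rpy [-1.7996e+02 -1.4000e-01  1.6144e+02] F [ 1.2   1.37 -0.79] open 84.9
shift(tool now) [-95.7 -57.3  38.9] turn [ -0.02  -0.15 -13.56]
```

```bash
python3 -m jog '110 -30 -20 10 0 0 0;110 -30 -20 10 0 0 0;110 -30 -15 15 0 0 -5;110 0 0 5 0 0 -5;110 0 0 0 0 0 -3'
python3 - <<'E'
from h import *
import json
go(534,188,150,175)
i=optics.camera_info("wrist");f=optics.grab_frame("wrist")
cv2.imwrite("pics/w1.png",f[:,:,::-1]);np.save("w1.npy",i,allow_pickle=True)
s,p,R=state();print(p)
E
```

```text
clock: 1.4
eef_pos: [537.3, 180.3, 147.9]
tcp_rot: [-3.142, 0.001, 3.045]
contact_force: [-0.2, 0.3, -0.6]
opening: 0.566
t 1.4 pos [537.3 180.3 147.9] rpy [-1.8000e+02  7.0000e-02  1.7445e+02] F [-0.16  0.27 -0.59] open 48.1
shift(tool now) [ 4.   7.3 -2.1] turn [-0.    0.07 -0.55]
[537.36326931 180.3507325  148.08393996]
```

View pics/w1.png

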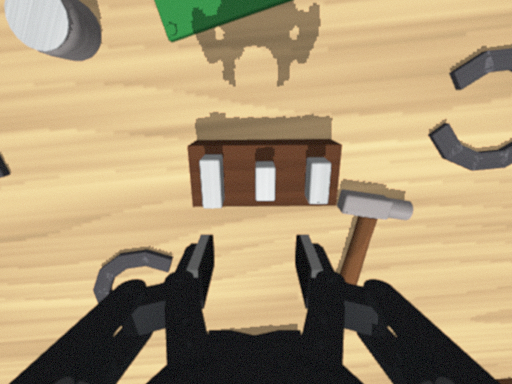

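The wrist picture shows the rack spanning about (190,140) to (340,205). The heads are leaf_9 on the left at (212,180), leaf_5 in the middle at (264,181) and leaf_7 on the right at (318,180). I'll measure these now.

Run:
```python
from h import *
np.set_printoptions(precision=2,suppress=True)
i=np.load("w1.npy",allow_pickle=True).item()
f=cv2.imread("pics/w1.png"); hsv=cv2.cvtColor(f,cv2.COLOR_BGR2HSV)
roi=np.zeros(f.shape[:2],np.uint8);roi[132:215,182:348]=1
m=((hsv[...,1]<60)&(hsv[...,2]>110)).astype(np.uint8)*roi
for c in cv2.findContours(m,cv2.RETR_EXTERNAL,cv2.CHAIN_APPROX_NONE)[0]:
    if cv2.contourArea(c)<100: continue
    print(cv2.boundingRect(c),cv2.contourArea(c))
big=cv2.resize(f[130:215,180:350],None,fx=4.5,fy=4.5,interpolation=cv2.INTER_NEAREST);cv2.imwrite("pics/w1z.png",big)
for uv in [(189,145),(340,145),(340,206),(193,206)]:print(uv,cast(i,uv,46))
```

```text
(255, 163, 21, 39) 692.5
(307, 161, 25, 44) 824.5
(199, 158, 23, 51) 956.0
(189, 145) [[491.76 115.25  46.  ]]
(340, 145) [[507.39 275.76  46.  ]]
(340, 206) [[578.02 276.29  46.  ]]
(193, 206) [[561.55 107.47  46.  ]]
```

View pics/w1z.png

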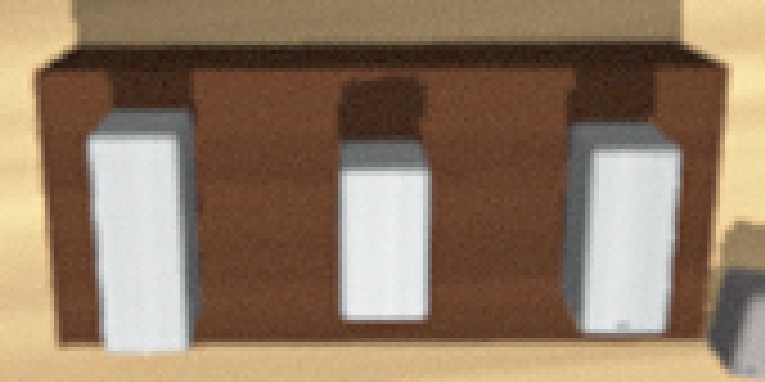

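Run:
```python
from h import *
np.set_printoptions(precision=1,suppress=True)
i=np.load("w1.npy",allow_pickle=True).item()
def q(n,c,z):
    P=cast(i,np.array(c)/4.5+[180-.5,130-.5],z)[:,:2]
    ctr=P.mean(0); e=lambda a,b:(P[b]-P[a])
    print(n,"c",ctr,"edges",[np.linalg.norm(e(k,(k+1)%4)).round(1) for k in range(4)],"angy",[np.degrees(np.arctan2(*e(a,b)[::-1])).round(1) for a,b in [(0,1),(3,2)]],"angx",[np.degrees(np.arctan2(*e(a,b)[::-1])).round(1) for a,b in [(0,3),(1,2)]])
q("9",[(88,135),(178,135),(188,350),(103,350)],74)
q("5",[(341,168),(429,168),(427,320),(341,320)],74)
q("7",[(592,150),(680,148),(665,330),(582,332)],74)
q("rack",[(38,68),(726,68),(700,342),(58,345)],46)
```

```text
9 c [529.  137.2] edges [np.float64(19.6), np.float64(50.6), np.float64(19.7), np.float64(50.6)] angy [np.float64(84.4), np.float64(84.4)] angx [np.float64(-5.5), np.float64(-5.4)]
5 c [534.3 192. ] edges [np.float64(19.3), np.float64(35.8), np.float64(19.7), np.float64(35.8)] angy [np.float64(84.4), np.float64(84.4)] angx [np.float64(-5.5), np.float64(-4.9)]
7 c [538.9 246.8] edges [np.float64(19.2), np.float64(42.7), np.float64(19.1), np.float64(42.8)] angy [np.float64(85.8), np.float64(85.9)] angx [np.float64(-4.7), np.float64(-4.8)]
rack c [534.2 192. ] edges [np.float64(163.2), np.float64(70.0), np.float64(164.6), np.float64(70.8)] angy [np.float64(84.4), np.float64(84.7)] angx [np.float64(-6.1), np.float64(-4.9)]
```

```bash
python3 - <<'E'
from h import *
go(534.2,192,50,174.8)
E
python3 -m jog '115 1.5 5 20 0 0 0;115 1.5 5 25 0 0 0;115 0 1 20 0 0 0;115 0 0 10 0 0 0;115 0 0 0 0 0 0'
python3 - <<'E'
from h import *
go(534.2,192,50,174.8)
f=optics.grab_frame("wrist");cv2.imwrite("pics/w2.png",f[150:300,150:350,::-1].repeat(3,0).repeat(3,1))
E
```

```text
t 1.45 pos [537.4 180.4 148.1] rpy [-1.7998e+02  9.0000e-02  1.7463e+02] F [ 0.11 -0.37 -0.69] open 48.1
shift(tool now) [ 4.4 11.3 98.1] turn [-0.02  0.09 -0.17]
clock: 1.87
eef_pos: [536.8, 192.2, 71.7]
tcp_rot: [3.141, 0.004, 3.041]
contact_force: [-0.7, 0.5, 0.2]
opening: 0.55
t 1.87 pos [536.8 192.2  71.7] rpy [179.94   0.24 174.21] F [-0.69  0.5   0.22] open 46.7
shift(tool now) [ 2.6 -0.5 21.7] turn [ 0.05  0.24 -0.59]
```

View pics/w2.png

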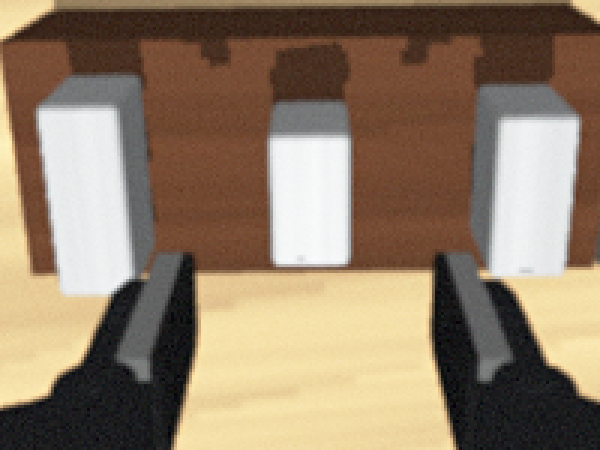

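```bash
python3 -m jog '115 2.5 0 12 0 0 -0.5;115 1 0 10 0 0 0;115 0 0 2 0 0 0;200 0 0 0 0 0 0;200 0 0 0 0 0 0' 30;python3 -m jog '200 0 0 0 0 0 0;200 0 0 0 0 0 0;200 0 0 0 0 0 0' 30
python3 - <<'E'
from h import *
go(534.2,192,50,174.8)
f=optics.grab_frame("wrist");cv2.imwrite("pics/w3.png",f[150:300,150:350,::-1].repeat(3,0).repeat(3,1))
E
```

```text
clock: 2.33
eef_pos: [536.4, 194.1, 52.1]
tcp_rot: [3.138, 0.01, 3.048]
contact_force: [1.5, 0.4, 0.0]
opening: 0.279
clock: 2.58
eef_pos: [537.8, 194.5, 54.1]
tcp_rot: [3.137, 0.012, 3.048]
contact_force: [-0.0, 0.1, -0.8]
opening: 0.213
t 2.58 pos [537.8 194.5  54.1] rpy [179.73   0.71 174.62] F [-0.03  0.09 -0.79] open 18.1
shift(tool now) [ 3.4 -2.8  4. ] turn [ 0.27  0.71 -0.18]
```

View pics/w3.png

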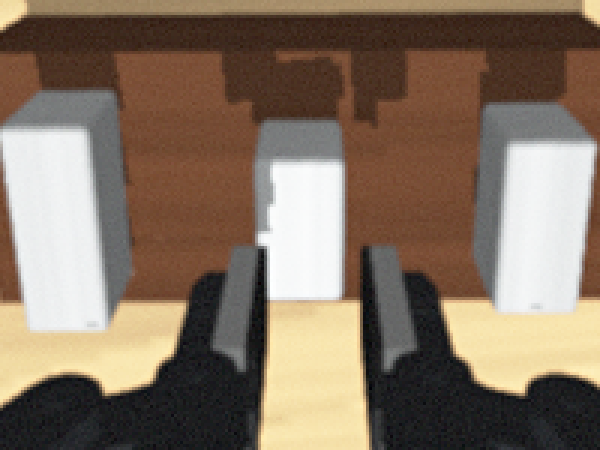

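Run:
```python
from h import *
for n,x,y in [("scene",240,110),("side",160,80)]:
    f=optics.grab_frame(n);c=f[y:y+110,x:x+140,::-1]; cv2.imwrite(f"pics/{n}3.png",cv2.resize(c,None,fx=5,fy=5,interpolation=cv2.INTER_CUBIC))
    print(n,proj(optics.camera_info(n),[(538,194.5,54),(538,194.5,100),(534,192,74),(534,192,46)])-[x,y])
f=optics.grab_frame("wrist");cv2.imwrite("pics/w3b.png",f[:,:,::-1])
```

```text
scene [[61.52242059 58.44910726]
 [62.54245533 45.55979963]
 [60.43845684 52.76986446]
 [59.84123602 60.5155999 ]]
side [[64.93391823 68.13326618]
 [64.34582288 57.43321345]
 [64.22413357 64.46434888]
 [64.58311181 70.87006756]]
```

View pics/scene3.png

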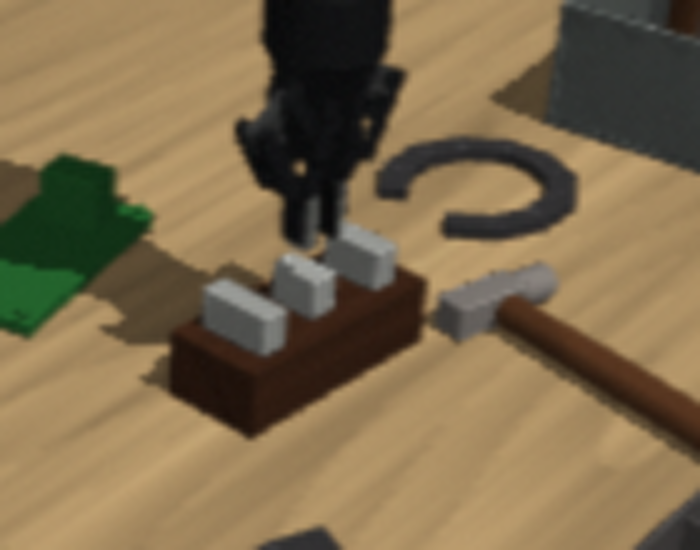

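View pics/side3.png

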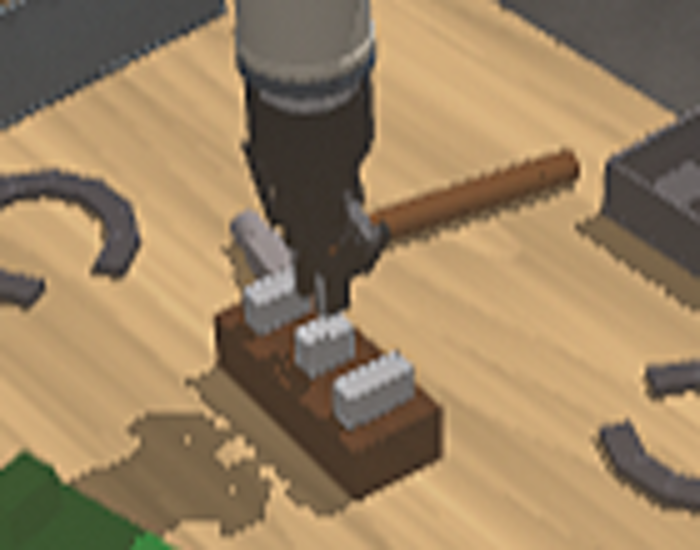

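View pics/w3b.png

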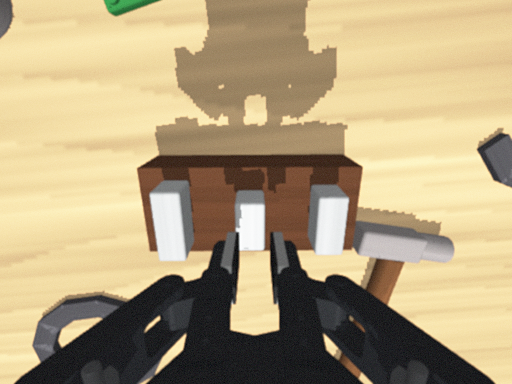

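The check failed. The opening of 18.1 mm is just the commanded 200 counts, so nothing is gripped. In all three views the fingertips sit above the leaf_5 head, about 35–45 mm above the reported TCP. I'll reopen the gripper, go down in small steps and keep watching.

```bash
python3 -m jog '115 2 -1.5 0 0 0.7 0;115 0 0 0 0 0 0;115 1 -1 8 0 0 0;115 0 0 8 0 0 0;115 0 0 2 0 0 0'
python3 - <<'E'
from h import *
go(534.2,192,34,174.8)
for n,x,y in [("scene",240,110),("side",160,80)]:
    f=optics.grab_frame(n);c=f[y:y+60+30,x+20:x+100,::-1]; cv2.imwrite(f"pics/{n}4.png",cv2.resize(c,None,fx=6,fy=6,interpolation=cv2.INTER_CUBIC))
f=optics.grab_frame("wrist");cv2.imwrite("pics/w4.png",f[130:310,130:370,::-1].repeat(3,0).repeat(3,1))
E
```

```text
clock: 3.2
eef_pos: [534.3, 192.1, 34.7]
tcp_rot: [3.137, -0.001, 3.048]
contact_force: [-0.5, 0.6, 0.9]
opening: 0.547
t 3.2 pos [534.3 192.1  34.7] rpy [ 1.7972e+02 -4.0000e-02  1.7462e+02] F [-0.52  0.62  0.93] open 46.5
shift(tool now) [ 0.1 -0.1  0.7] turn [ 0.28 -0.04 -0.18]
```

View pics/scene4.png

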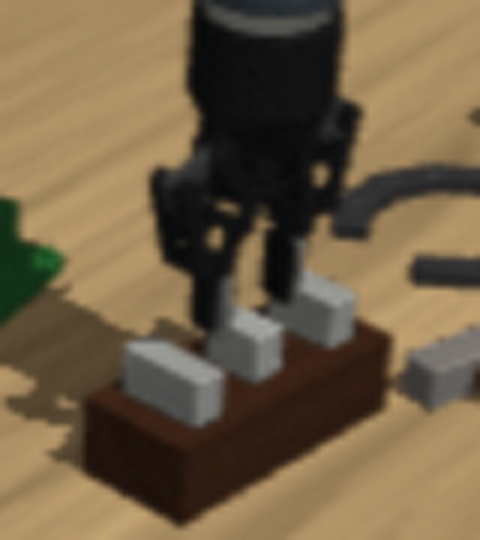

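View pics/side4.png

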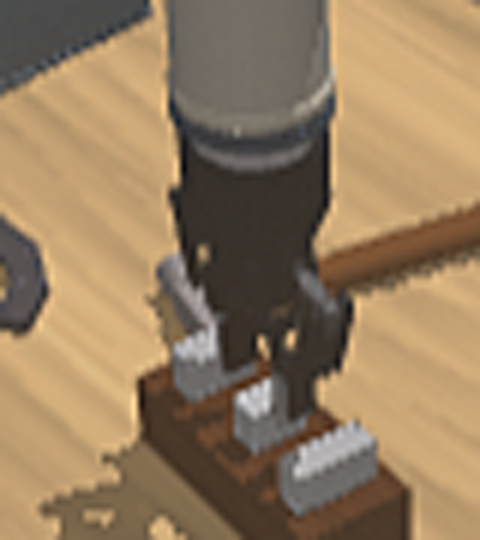

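View pics/w4.png

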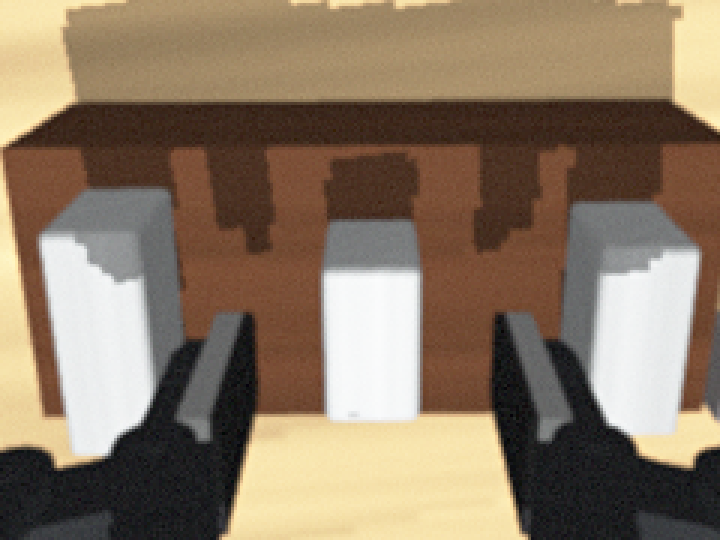

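Run:
```python
from h import *
np.set_printoptions(precision=1,suppress=True)
S=optics.camera_info("scene");D=optics.camera_info("side")
for z in (35,45,55,65,75,85):
    for dx in(-11,11):
        print(z,dx,"scene",proj(S,[(532+dx,168,z),(532+dx,160,z)]).ravel(),"side",proj(D,[(532+dx,168,z),(532+dx,160,z)]).ravel())
print("obs scene 294.7 164.7 ; side 229 150")
```

```text
35 -11 scene [291.7 175.1 290.2 176.1] side [226.3 158.8 227.9 160.1]
35 11 scene [297.4 177.5 295.9 178.6] side [231.5 155.8 233.1 157. ]
45 -11 scene [291.9 172.3 290.4 173.3] side [226.2 156.6 227.8 157.8]
45 11 scene [297.6 174.8 296.1 175.8] side [231.4 153.5 233.  154.8]
55 -11 scene [292.1 169.6 290.5 170.6] side [226.1 154.3 227.7 155.6]
55 11 scene [297.8 172.  296.3 173. ] side [231.3 151.3 232.9 152.5]
65 -11 scene [292.3 166.8 290.7 167.8] side [226.  152.  227.6 153.3]
65 11 scene [298.  169.2 296.5 170.2] side [231.2 149.  232.8 150.2]
75 -11 scene [292.5 164.  290.9 165. ] side [225.9 149.7 227.5 151. ]
75 11 scene [298.2 166.4 296.7 167.4] side [231.1 146.7 232.7 147.9]
85 -11 scene [292.6 161.2 291.1 162.2] side [225.7 147.4 227.3 148.6]
85 11 scene [298.5 163.6 296.9 164.6] side [231.  144.3 232.6 145.6]
obs scene 294.7 164.7 ; side 229 150
```

```bash
python3 -m jog '115 0 0 8 0 0 0;115 0 0 7 0 0 0;115 0 0 2 0 0 0'
python3 - <<'E'
from h import *
go(534.2,192,18,174.8)
for n,x,y in [("side",160,80)]:
    f=optics.grab_frame(n);c=f[y:y+60+30,x+20:x+100,::-1]; cv2.imwrite(f"pics/{n}5.png",cv2.resize(c,None,fx=6,fy=6,interpolation=cv2.INTER_CUBIC))
f=optics.grab_frame("wrist");cv2.imwrite("pics/w5.png",f[130:310,130:370,::-1].repeat(3,0).repeat(3,1))
E
```

```text
clock: 3.6
eef_pos: [535.4, 192.7, 17.8]
tcp_rot: [3.136, 0.001, 3.048]
contact_force: [-0.1, 0.5, -1.0]
opening: 0.548
t 3.6 pos [535.4 192.7  17.8] rpy [1.7966e+02 7.0000e-02 1.7462e+02] F [-0.1   0.51 -1.  ] open 46.6
shift(tool now) [ 1.2 -0.8 -0.2] turn [ 0.34  0.08 -0.18]
```

View pics/side5.png

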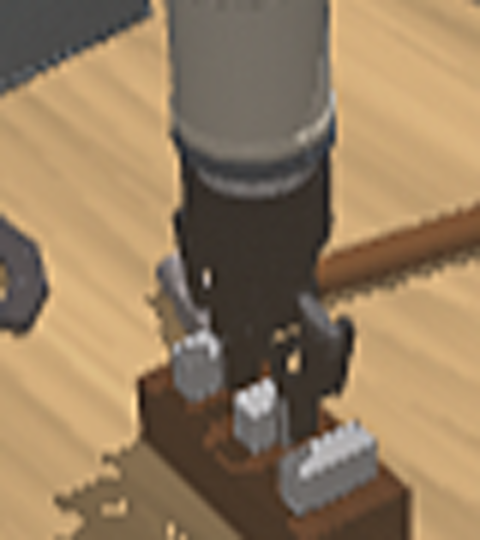

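View pics/w5.png

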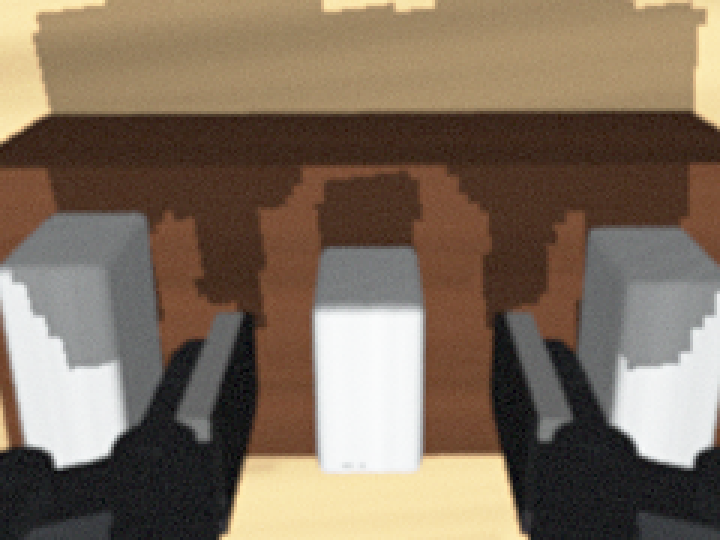

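```bash
python3 -m jog '235 1 -0.5 1 0 0 0;235 0 0 1 0 0 0;235 0 0 0.5 0 0 0;235 0 0 0.5 0 0 0;235 0 0 0 0 0 0' 30
python3 - <<'E'
from h import *
go(534.2,192,18,174.8)
f=optics.grab_frame("wrist");cv2.imwrite("pics/w6.png",f[130:310,130:370,::-1].repeat(3,0).repeat(3,1))
E
```

```text
clock: 4.12
eef_pos: [534.5, 192.4, 16.3]
tcp_rot: [3.136, 0.001, 3.048]
contact_force: [0.6, -0.2, -0.7]
opening: 0.227
t 4.12 pos [534.5 192.4  16.3] rpy [1.7966e+02 8.0000e-02 1.7463e+02] F [ 0.58 -0.22 -0.66] open 19.3
shift(tool now) [ 0.2 -0.4 -1.7] turn [ 0.34  0.08 -0.17]
```

View pics/w6.png

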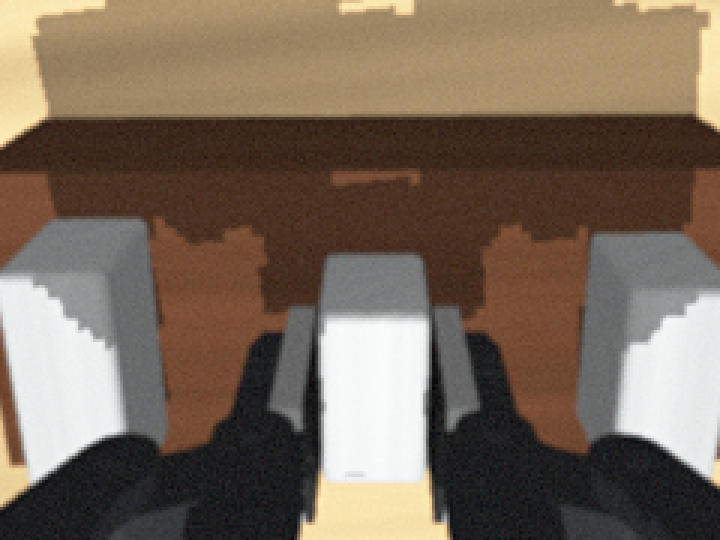

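```bash
python3 -m jog '235 0 0 0.5 0 0 0;235 0 0 -1 0 0 0;235 0 0 -10 0 0 0;235 0 0 -20 0 0 0;235 0 0 -25 0.3 0 0'; python3 -m jog '235 0 0 -30 0 0 0;235 0 0 -15 0 0 0;235 0 0 0 0 0 0'
python3 - <<'E'
from h import *
go(475,-190,110,-171.5)
f=optics.grab_frame("wrist");cv2.imwrite("pics/w7.png",f[:,:,::-1])
E
```

```text
clock: 4.58
eef_pos: [530.8, 190.7, 69.7]
tcp_rot: [-3.139, -0.006, 3.048]
contact_force: [-0.0, -0.5, -1.2]
opening: 0.224
clock: 4.83
eef_pos: [533.0, 191.5, 122.2]
tcp_rot: [-3.141, -0.001, 3.048]
contact_force: [0.6, 0.5, -1.3]
opening: 0.227
t 4.83 pos [533.  191.5 122.2] rpy [-1.7995e+02 -8.0000e-02  1.7462e+02] F [ 0.58  0.45 -1.26] open 19.3
shift(tool now) [  22.  -385.3   12.6] turn [ -0.04  -0.09 -13.88]
```

View pics/w7.png

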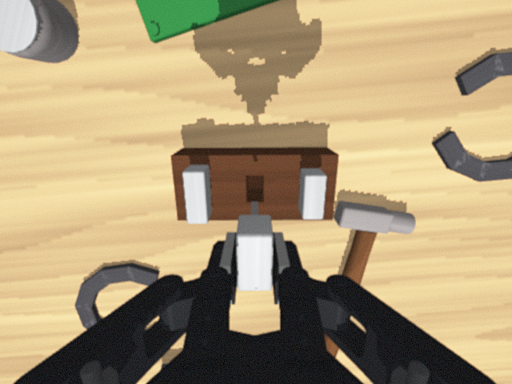

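```bash
python3 -m jog '235 0 -38 0 0 0 0;235 0 -38 0 0 0 0;235 0 -38 0 0 0 0;235 0 -38 0 0 0 0;235 0 -38 0 0 0 0'; python3 -m jog '235 0 -38 0 0 0 -3;235 0 -38 0 0 0 -3;235 0 -38 0 0 0 -3;235 0 -38 0 0 0 -3;235 0 -20 0 0 0 -2';python3 -m jog '235 0 0 0 0 0 0'
python3 - <<'E'
from h import *
go(500,-200,110,-171.5)
i=optics.camera_info("wrist");f=optics.grab_frame("wrist");cv2.imwrite("pics/w8.png",f[:,:,::-1]);np.save("w8.npy",i,allow_pickle=True)
E
```

```text
clock: 5.3
eef_pos: [514.0, 3.0, 117.6]
tcp_rot: [3.14, -0.002, 3.058]
contact_force: [0.8, -0.8, -0.8]
opening: 0.224
clock: 5.72
eef_pos: [508.9, -178.2, 111.2]
tcp_rot: [3.137, -0.01, -2.972]
contact_force: [-0.5, 0.6, -0.2]
opening: 0.228
clock: 5.8
eef_pos: [508.6, -181.8, 110.1]
tcp_rot: [3.138, -0.01, -2.973]
contact_force: [0.1, -0.1, -0.3]
opening: 0.222
t 5.8 pos [ 508.6 -181.8  110.1] rpy [ 179.77   -0.59 -170.31] F [ 0.07 -0.08 -0.27] open 18.9
shift(tool now) [ 11.5 -16.5   0.2] turn [ 0.22 -0.6   1.19]
```

View pics/w8.png

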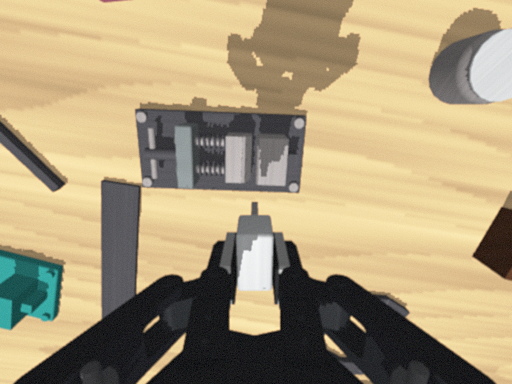

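The clamp is at (136–306, 109–192), with the fence block near (272,158) and the jaw near (236,158). The held leaf's blade tip shows at (254,205).

Run:
```python
import cv2
f=cv2.imread("pics/w8.png")
cv2.imwrite("pics/w8z.png",cv2.resize(f[100:230,190:320],None,fx=4.6,fy=4.6,interpolation=cv2.INTER_NEAREST))
cv2.imwrite("pics/w8y.png",cv2.resize(f[100:200,130:310],None,fx=4.4,fy=4.4,interpolation=cv2.INTER_CUBIC))
```

```text
(no output)
```

View pics/w8z.png

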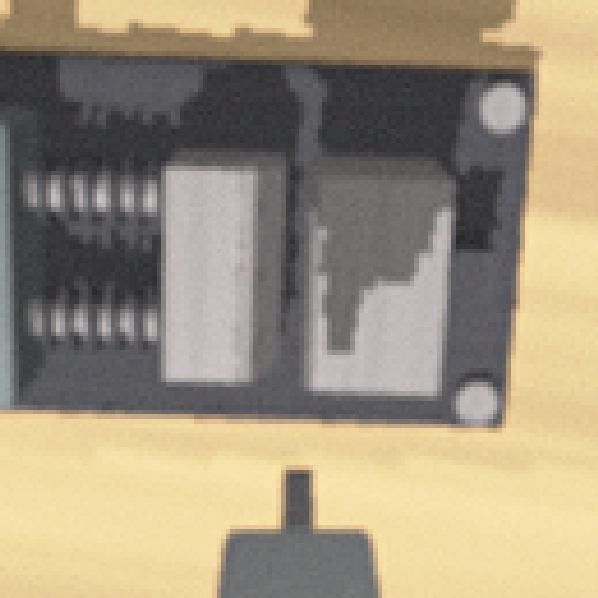

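View pics/w8y.png

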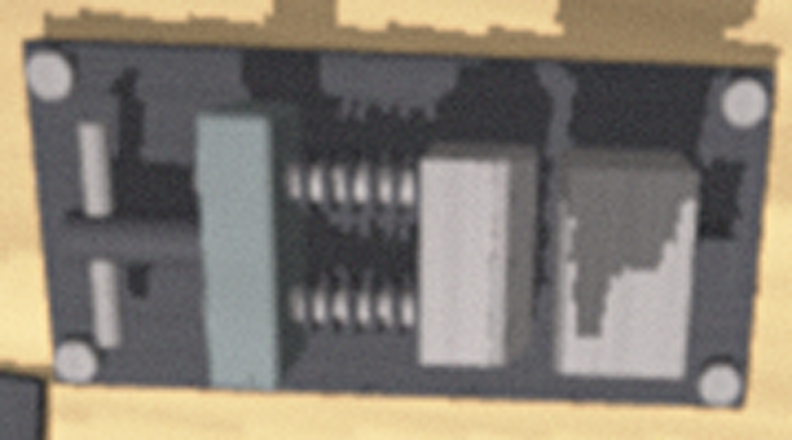

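Run:
```python
from h import *
np.set_printoptions(precision=1,suppress=True)
i=np.load("w8.npy",allow_pickle=True).item()
P=cast(i,np.array([(25,42),(777,68),(745,408),(57,382)])/4.4+[129.5,99.5],12)[:,:2]
e=lambda a,b:P[b]-P[a]; ang=lambda v:np.degrees(np.arctan2(v[1],v[0])).round(2)
print(P,[np.linalg.norm(e(k,(k+1)%4)).round(1) for k in range(4)],"y:",ang(e(0,1)),ang(e(3,2)),"x:",ang(e(0,3)),ang(e(1,2)))
yaw=np.radians((ang(e(0,1))-90+ang(e(3,2))-90+ang(e(0,3))+ang(e(1,2)))/4); c=P.mean(0)
X=np.array([np.cos(yaw),np.sin(yaw)]);Y=np.array([-X[1],X[0]])
o=c+Y*37.5; print("yaw",np.degrees(yaw),"bedcentre",c,"origin",o)
def loc(n,uv,z):
    Q=cast(i,np.atleast_2d(uv)/4.6+[189.5,99.5],z)[:,:2]-o; print(n,z,"x",Q@X,"y",Q@Y)
loc("fence top edge",[(308,170),(305,388)],50)
loc("fence back edge",[(440,395),(452,190)],50)
loc("jaw top edge",[(254,168),(251,382)],46)
loc("jaw nose",[(288,155),(278,375)],32)
loc("jaw back",[(160,165),(162,382)],46)
```

```text
[[ 452.9 -312.2]
 [ 429.5 -140.5]
 [ 512.  -129.5]
 [ 534.1 -301.8]] [np.float64(173.3), np.float64(83.2), np.float64(173.8), np.float64(81.8)] y: 97.77 97.32 x: 7.27 7.58
yaw 7.484999999999997 bedcentre [ 482.1 -221. ] origin [ 477.2 -183.8]
fence top edge 50 x [-22.6  22.1] y [-1.2  0. ]
fence back edge 50 x [ 22.6 -19.8] y [28.2 27.4]
jaw top edge 46 x [-22.1  22.4] y [-11.9 -11.3]
jaw nose 32 x [-23.4  24.7] y [-5.2 -5.7]
jaw back 46 x [-22.   23.1] y [-30.6 -30.1]
```

Run:
```python
from h import *
np.set_printoptions(precision=1,suppress=True)
i=np.load("w8.npy",allow_pickle=True).item()
Q=cast(i,np.array([(286,470),(313,470)])/4.6+[189.5,99.5],100)
print(Q,np.linalg.norm(Q[1]-Q[0]))
s,p,R=state()
q=Q.mean(0); print("tool frame offset",R.inv().apply(q-p))
go(477.6,-187,70,-172.5)
```

```text
[[ 499.2 -184.7  100. ]
 [ 498.4 -180.2  100. ]] 4.563999540646426
tool frame offset [ 9.2 -0.6  9.9]
t 5.85 pos [ 507.9 -180.3  109.8] rpy [ 179.7   -0.7 -170.4] F [-0.1  0.1 -1.3] open 19.0
shift(tool now) [30.6 -1.8 40.1] turn [ 0.3 -0.7  2.1]
```

```bash
python3 -m jog '235 15 -1 0 0.3 -0.7 2;235 13 0 10 0 0 0;235 1 0 15 0 0 0;235 0 0 5 0 0 0;235 0 0 0 0 0 0'
python3 - <<'E'
from h import *
go(477.6,-187,70,-172.5)
i=optics.camera_info("wrist");f=optics.grab_frame("wrist");np.save("w9.npy",i,allow_pickle=True)
cv2.imwrite("pics/w9.png",f[:,:,::-1])
cv2.imwrite("pics/w9z.png",cv2.resize(f[125:255,190:320,::-1],None,fx=4.6,fy=4.6,interpolation=cv2.INTER_NEAREST))
E
```

```text
clock: 6.27
eef_pos: [475.6, -181.0, 75.3]
tcp_rot: [3.138, -0.004, -3.016]
contact_force: [-0.4, -0.9, -0.1]
opening: 0.226
t 6.27 pos [ 475.6 -181.    75.3] rpy [ 179.78   -0.2  -172.78] F [-0.39 -0.9  -0.06] open 19.2
shift(tool now) [-1.2 -6.3  5.3] turn [ 0.22 -0.2  -0.28]
```

View pics/w9z.png

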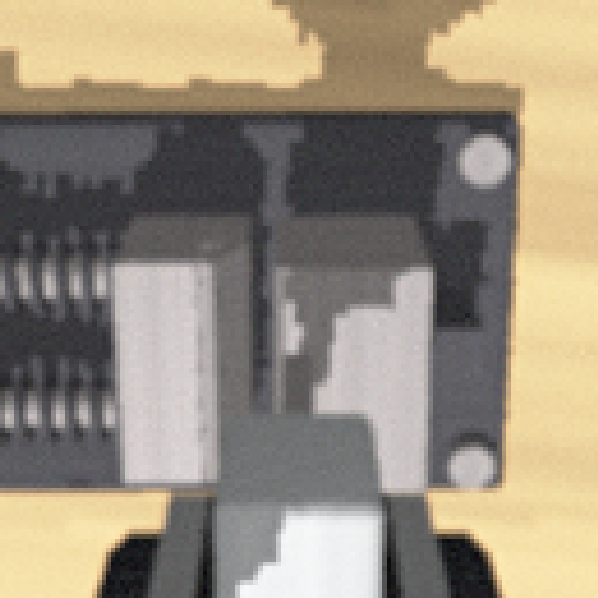

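Run:
```python
from h import *
np.set_printoptions(precision=2,suppress=True)
i=np.load("w9.npy",allow_pickle=True).item()
yaw=np.radians(7.5);o=np.array([477.2,-183.8]);X=np.array([np.cos(yaw),np.sin(yaw)]);Y=np.array([-X[1],X[0]])
def loc(n,uv,z):
    Q=cast(i,np.atleast_2d(uv)/4.6+[189.5,124.5],z)[:,:2]-o; print(n,z,"x",Q@X,"y",Q@Y)
loc("bottoms jaw,fence",[(250,215),(277,215)],12)
loc("fence front top",[(275,265)],47)
loc("fence top edge",[(275,265),(278,410)],50)
loc("fence top right",[(433,265),(427,490)],50)
loc("jaw top",[(215,262),(217,480)],46)
loc("bed",[(2,112),(518,112)],12)
loc("bed +x",[(502,488)],12)
loc("head front bottom?",[(225,415),(370,415)],118-13)
loc("head front top",[(217,505),(382,505)],133)
```

```text
bottoms jaw,fence 12 x [-21.57 -21.53] y [-5.9 -0.3]
fence front top 47 x [-21.24] y [-0.25]
fence top edge 50 x [-22.15   5.88] y [-0.2   0.05]
fence top right 50 x [-21.97  22.57] y [27.92 28.13]
jaw top 46 x [-21.58  22.19] y [-11.12 -11.91]
bed 12 x [-43.26 -42.65] y [-55.51  48.61]
bed +x 12 x [41.79] y [49.47]
head front bottom? 105 x [-17.38 -17.24] y [-6.34 13.46]
head front top 133 x [-18.49 -18.35] y [-5.77 13.14]
```

```bash
python3 -m jog '235 0 -5 0 0.2 -0.2 -0.3;235 0 -1.5 0 0 0 0;235 0 0 0 0 0 0'
python3 - <<'E'
from h import *
np.set_printoptions(precision=2,suppress=True)
i=optics.camera_info("wrist");s,p,R=state();f=optics.grab_frame("wrist");np.save("w10.npy",i,allow_pickle=True)
print(p,np.degrees(s['tcp_rot']),s['contact_force'])
s,p,R=state();print(p)
cv2.imwrite("pics/w10z.png",cv2.resize(f[125:255,190:320,::-1],None,fx=4.6,fy=4.6,interpolation=cv2.INTER_NEAREST))
E
```

```text
clock: 6.57
eef_pos: [478.1, -186.7, 76.5]
tcp_rot: [-3.141, 0.001, -3.008]
contact_force: [0.4, 0.2, -0.1]
opening: 0.228
[ 478.13 -186.67   76.45] [-179.98    0.07 -172.33] [ 0.45  0.18 -0.13]
[ 478.19 -186.67   76.55]
```

View pics/w10z.png

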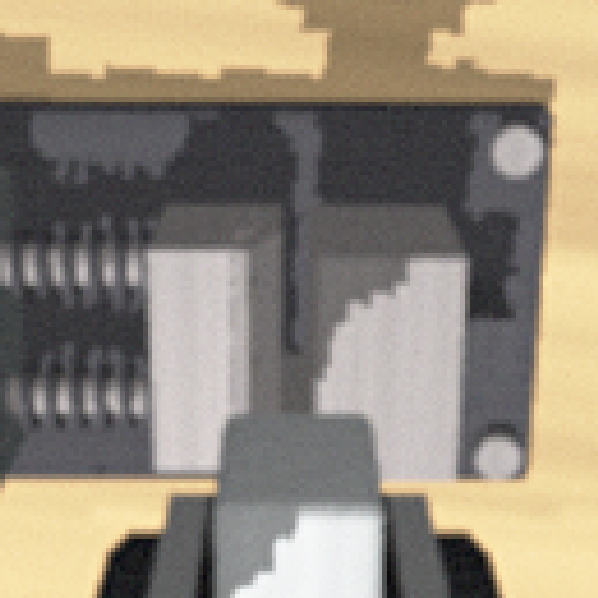

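```bash
cat >> h.py <<'E'
YAW=np.radians(7.5);O=np.array([477.2,-183.8]);X=np.array([np.cos(YAW),np.sin(YAW)]);Y=np.array([-X[1],X[0]])
def loc(i,n,uv,z,off=(189.5,124.5),k=4.6):
    Q=cast(i,np.atleast_2d(uv)/k+np.array(off),z)[:,:2]-O; print(n,z,"x",(Q@X).round(2),"y",(Q@Y).round(2))
def cl():
    s,p,R=state(); q=p[:2]-O
    print("t %.2f clampframe x %.2f y %.2f z %.2f yaw %.2f (want -172.5) rp %s F %s(world) Ty %.2f open %.1f"%(s['clock'],q@X,q@Y,p[2],np.degrees(s['tcp_rot'][2]),np.degrees(s['tcp_rot'][:2]).round(2),np.round(s['contact_force'],1),0,s['opening']*85))
E
python3 - <<'E'
from h import *
i=np.load("w10.npy",allow_pickle=True).item()
loc(i,"bottoms jaw,fence",[(283,205),(316,205)],12)
loc(i,"fence top",[(314,258)],50)
loc(i,"jaw top",[(249,250)],46)
loc(i,"head front top",[(217,505),(382,505)],134)
loc(i,"head front bot",[(225,415),(370,415)],106)
cl()
E
```

```text
bottoms jaw,fence 12 x [-21.36 -21.38] y [-5.44  1.42]
fence top 50 x [-21.29] y [0.52]
jaw top 46 x [-21.57] y [-11.23]
head front top 134 x [-16.93 -16.98] y [-11.64   7.27]
head front bot 106 x [-15.68 -15.74] y [-12.31   7.49]
t 6.62 clampframe x 0.60 y -2.98 z 76.55 yaw -172.34 (want -172.5) rp [-1.7998e+02  8.0000e-02] F [ 0.3 -0.5 -0.5](world) Ty 0.00 open 19.6
```

```bash
python3 -m jog '235 0 -0.4 6 0 0 0;235 0 0 8 0 0 0;235 0 0 3 0 0 0';python3 -c "
from h import *;cl()"; python3 -m jog '235 0 0 5 0 0 0;235 0 0 4 0 0 0;235 0 0 3 0 0 0'; python3 -c "
from h import *;cl()"
```

```text
clock: 6.87
eef_pos: [480.0, -187.7, 59.8]
tcp_rot: [-3.139, 0.005, -3.008]
contact_force: [0.1, -0.1, -1.5]
opening: 0.221
t 6.87 clampframe x 2.24 y -4.21 z 59.83 yaw -172.34 (want -172.5) rp [-179.88    0.27] F [ 0.1 -0.1 -1.5](world) Ty 0.00 open 18.8
clock: 7.12
eef_pos: [479.7, -187.6, 45.8]
tcp_rot: [-3.14, 0.004, -3.008]
contact_force: [0.1, 0.1, 0.2]
opening: 0.229
t 7.12 clampframe x 1.95 y -4.04 z 45.82 yaw -172.36 (want -172.5) rp [-179.91    0.21] F [0.1 0.1 0.2](world) Ty 0.00 open 19.4
```

```bash
python3 -m jog '235 1 0.8 0 0 0 0;235 0 0 0 0 0 0';python3 -c "
from h import *;cl()"; python3 -m jog '235 0 0 2 0 0 0;235 0 0 2 0 0 0;235 0 0 1 0 0 0'; python3 -c "
from h import *;cl()"
```

```text
clock: 7.28
eef_pos: [478.6, -187.2, 44.8]
tcp_rot: [-3.14, 0.003, -3.008]
contact_force: [0.3, -0.6, -0.1]
opening: 0.226
t 7.28 clampframe x 0.90 y -3.54 z 44.82 yaw -172.35 (want -172.5) rp [-179.89    0.2 ] F [ 0.3 -0.6 -0.1](world) Ty 0.00 open 19.2
clock: 7.53
eef_pos: [478.7, -187.2, 39.8]
tcp_rot: [-3.14, 0.004, -3.008]
contact_force: [0.1, -1.0, -0.9]
opening: 0.227
t 7.53 clampframe x 1.00 y -3.57 z 39.85 yaw -172.35 (want -172.5) rp [-179.89    0.21] F [ 0.1 -1.  -0.9](world) Ty 0.00 open 19.3
```

```bash
python3 -m jog '235 0 0 3 0 0 0;235 0 0 2 0 0 0';python3 -c "
from h import *;cl()"; python3 -m jog '235 0 0 3 0 0 0;235 0 0 2 0 0 0'; python3 -c "
from h import *;cl()"
```

```text
clock: 7.7
eef_pos: [478.8, -187.2, 34.7]
tcp_rot: [-3.139, 0.004, -3.008]
contact_force: [0.4, -0.5, -0.3]
opening: 0.223
t 7.70 clampframe x 1.15 y -3.61 z 34.72 yaw -172.36 (want -172.5) rp [-179.88    0.24] F [ 0.4 -0.5 -0.3](world) Ty 0.00 open 19.0
clock: 7.87
eef_pos: [478.8, -187.2, 29.3]
tcp_rot: [-3.139, 0.004, -3.008]
contact_force: [-0.3, -0.8, -0.2]
opening: 0.226
t 7.87 clampframe x 1.18 y -3.62 z 29.29 yaw -172.36 (want -172.5) rp [-179.88    0.24] F [-0.3 -0.8 -0.2](world) Ty 0.00 open 19.2
```

```bash
python3 -m jog '235 0 0 3 0 0 0;235 0 0 1.5 0 0 0;235 0 0 1 0 0 0';python3 -c "
from h import *;cl()"; python3 -m jog '235 0 0 1 0 0 0;235 0 0 0.5 0 0 0'; python3 -c "
from h import *;cl()"
```

```text
clock: 8.12
eef_pos: [478.8, -187.3, 22.9]
tcp_rot: [-3.139, 0.004, -3.008]
contact_force: [0.1, -1.5, -0.0]
opening: 0.225
t 8.12 clampframe x 1.14 y -3.66 z 22.85 yaw -172.35 (want -172.5) rp [-179.88    0.23] F [ 0.1 -1.5 -0. ](world) Ty 0.00 open 19.1
clock: 8.28
eef_pos: [479.0, -187.3, 21.9]
tcp_rot: [-3.139, 0.004, -3.008]
contact_force: [-3.0, 1.1, 16.4]
opening: 0.225
t 8.28 clampframe x 1.36 y -3.75 z 21.86 yaw -172.36 (want -172.5) rp [-179.88    0.23] F [-3.   1.1 16.4](world) Ty 0.00 open 19.1
```

```bash
python3 -m jog '235 0 0 -0.6 0 0 0;235 0 0 0 0 0 0'; python3 -c "
from h import *;cl()"; python3 -m jog '235 0 0.6 -0.3 0 0 0;235 0 0 0 0 0 0'; python3 -c "
from h import *;cl()";python3 -m jog '235 0 0.4 0 0 0 0;235 0 0 0 0 0 0'; python3 -c "
from h import *;cl()"
```

```text
clock: 8.45
eef_pos: [479.1, -187.2, 22.8]
tcp_rot: [-3.14, 0.004, -3.008]
contact_force: [1.0, -0.0, -0.2]
opening: 0.226
t 8.45 clampframe x 1.43 y -3.63 z 22.76 yaw -172.37 (want -172.5) rp [-179.89    0.24] F [ 1.  -0.  -0.2](world) Ty 0.00 open 19.2
clock: 8.62
eef_pos: [479.2, -187.2, 23.0]
tcp_rot: [-3.139, 0.005, -3.008]
contact_force: [-0.2, -0.5, -0.3]
opening: 0.227
t 8.62 clampframe x 1.52 y -3.66 z 23.00 yaw -172.34 (want -172.5) rp [-179.82    0.26] F [-0.2 -0.5 -0.3](world) Ty 0.00 open 19.3
clock: 8.78
eef_pos: [479.2, -187.2, 23.0]
tcp_rot: [-3.138, 0.005, -3.008]
contact_force: [-0.3, -1.6, -0.4]
opening: 0.224
t 8.78 clampframe x 1.56 y -3.64 z 22.99 yaw -172.33 (want -172.5) rp [-179.79    0.26] F [-0.3 -1.6 -0.4](world) Ty 0.00 open 19.0
```

```bash
python3 -m jog '235 0 -1 0 0 0 0;235 0 0 0 0 0 0'; python3 -c "
from h import *;cl()"; python3 -m jog '235 0 -1 0 0 0 0;235 0 0 0 0 0 0'; python3 -c "
from h import *;cl()"
```

```text
clock: 8.95
eef_pos: [479.1, -187.3, 22.8]
tcp_rot: [-3.14, 0.004, -3.008]
contact_force: [0.0, -0.2, -0.4]
opening: 0.224
t 8.95 clampframe x 1.38 y -3.75 z 22.85 yaw -172.37 (want -172.5) rp [-179.89    0.24] F [ 0.  -0.2 -0.4](world) Ty 0.00 open 19.1
clock: 9.12
eef_pos: [478.9, -187.5, 22.7]
tcp_rot: [-3.141, 0.004, -3.009]
contact_force: [0.4, 1.0, -0.9]
opening: 0.229
t 9.12 clampframe x 1.19 y -3.86 z 22.71 yaw -172.40 (want -172.5) rp [-179.97    0.21] F [ 0.4  1.  -0.9](world) Ty 0.00 open 19.5
```

```bash
for k in 1 2 3; do python3 -m jog '235 0 0.1 -1.5 0 0 0;235 0 0 -1.5 0 0 0' >/dev/null; python3 -c "
from h import *;cl()"; done
python3 - <<'E'
from h import *
f=optics.grab_frame("side")[205:280,262:345,::-1]
cv2.imwrite("pics/s11.png",cv2.resize(f,None,fx=6,fy=6,interpolation=cv2.INTER_CUBIC))
E
```

```text
t 9.28 clampframe x 0.88 y -3.67 z 25.50 yaw -172.39 (want -172.5) rp [-1.7998e+02  1.7000e-01] F [-0.3  0.6 -0.7](world) Ty 0.00 open 19.3
t 9.45 clampframe x 0.82 y -3.76 z 28.77 yaw -172.38 (want -172.5) rp [-1.7996e+02  1.6000e-01] F [1.3 0.6 0.2](world) Ty 0.00 open 19.3
t 9.62 clampframe x 0.88 y -3.81 z 32.22 yaw -172.37 (want -172.5) rp [-1.7995e+02  1.7000e-01] F [ 0.6  0.8 -0.5](world) Ty 0.00 open 19.2
```

View pics/s11.png

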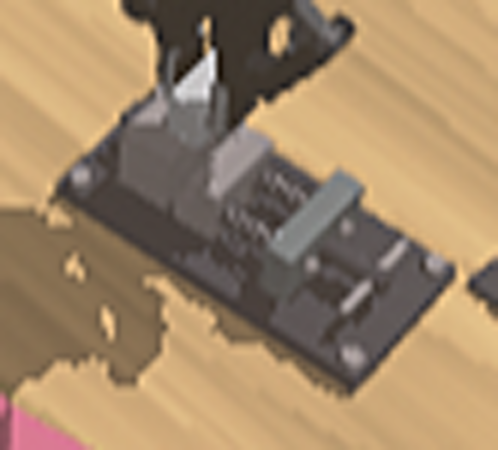

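```bash
python3 -m jog '235 0 0 -8 0 0 0;235 0 0 -15 0 0 0;235 0 0 -30 0 0 0;235 0 0 -20 0 0 0;235 0 30 -5 0 0 -2'; python3 -c "
from h import *;go(534.5,192.4,112,174.8)"
```

```text
clock: 10.08
eef_pos: [474.6, -160.6, 114.0]
tcp_rot: [-3.139, 0.002, -2.976]
contact_force: [2.1, 0.8, 0.1]
opening: 0.229
t 10.08 pos [ 474.6 -160.6  114. ] rpy [-1.7987e+02  1.0000e-01 -1.7049e+02] F [2.07 0.79 0.15] open 19.4
shift(tool now) [-117.4  338.3    1.4] turn [-0.12  0.11 14.71]
```

```bash
python3 -m jog '235 -10 36 0 0 0 3;235 -9 37 0 0 0 3;235 -8 37 0 0 0 3;235 -6 37 0 0 0 3;235 -6 37 0 0 0 3';  python3 -c "
from h import *;go(534.5,192.4,112,174.8)"
```

```text
clock: 10.5
eef_pos: [504.0, 28.9, 120.6]
tcp_rot: [-3.139, 0.011, 3.03]
contact_force: [1.1, -0.8, -0.2]
opening: 0.226
t 10.5 pos [504.   28.9 120.6] rpy [-179.84    0.62  173.62] F [ 1.08 -0.82 -0.22] open 19.2
shift(tool now) [-12.  165.9   8.3] turn [-0.16  0.62 -1.19]
```

```bash
python3 -m jog '235 -2 37 2 0 0.6 -1;235 -2 37 2 0 0 0;235 -2 37 2 0 0 0;235 -2 35 0 0 0 0;235 -2 10 0 0 0 0'; python3 -m jog '235 0 0 0 0 0 0'; python3 -c "
from h import *;go(534.5,192.4,75,174.8)"
```

```text
clock: 10.92
eef_pos: [531.3, 195.7, 118.5]
tcp_rot: [-3.142, 0.005, 3.047]
contact_force: [0.2, 0.7, -0.8]
opening: 0.227
clock: 11.0
eef_pos: [531.7, 198.1, 118.9]
tcp_rot: [3.141, 0.006, 3.05]
contact_force: [-0.2, 0.5, -1.1]
opening: 0.225
t 11.0 pos [531.7 198.1 118.9] rpy [179.97   0.35 174.73] F [-0.23  0.49 -1.13] open 19.1
shift(tool now) [-3.1 -5.5 43.9] turn [ 0.03  0.35 -0.07]
```

```bash
python3 -m jog '235 -2 -5 8 0 0.3 0;235 -1 -1 15 0 0 0;235 0 0 15 0 0 0;235 0 0 8 0 0 0;235 0 0 0 0 0 0'; python3 -c "
from h import *;go(534.5,192.4,60,174.8)"
```

```text
clock: 11.42
eef_pos: [533.9, 185.3, 71.5]
tcp_rot: [-3.141, 0.001, 3.049]
contact_force: [0.3, -1.2, -0.6]
opening: 0.224
t 11.42 pos [533.9 185.3  71.5] rpy [-1.7994e+02  3.0000e-02  1.7471e+02] F [ 0.33 -1.23 -0.61] open 19.1
shift(tool now) [ 0.1  7.2 11.5] turn [-0.06  0.03 -0.09]
```

```bash
python3 -m jog '235 0 5 0 0 0 0;235 0 2 3 0 0 0;235 0 0 2 0 0 0;235 0 0 0 0 0 0'; python3 -c "
from h import *;go(534.5,192.4,60,174.8)"
```

```text
clock: 11.75
eef_pos: [534.8, 189.5, 66.9]
tcp_rot: [-3.14, -0.0, 3.045]
contact_force: [-0.2, 0.7, -1.0]
opening: 0.226
t 11.75 pos [534.8 189.5  66.9] rpy [-1.7990e+02 -1.0000e-02  1.7449e+02] F [-0.22  0.7  -1.01] open 19.2
shift(tool now) [0.6 2.9 6.9] turn [-0.1  -0.01 -0.31]
```

```bash
python3 -m jog '235 0.5 3 0 0 0 -0.3;235 0 1 3 0 0 0;235 0 0 3 0 0 0;235 0 0 0 0 0 0'
python3 - <<'E'
from h import *
go(534.5,192.4,60,174.8)
f=optics.grab_frame("wrist");cv2.imwrite("pics/w12.png",f[100:300,130:380,::-1].repeat(3,0).repeat(3,1))
E
```

```text
clock: 12.08
eef_pos: [535.6, 194.5, 61.7]
tcp_rot: [-3.141, 0.002, 3.052]
contact_force: [-0.2, -1.0, -0.4]
opening: 0.225
t 12.08 pos [535.6 194.5  61.7] rpy [-1.7996e+02  1.2000e-01  1.7487e+02] F [-0.23 -0.98 -0.36] open 19.1
shift(tool now) [ 0.9 -2.2  1.7] turn [-0.04  0.12  0.07]
```

View pics/w12.png

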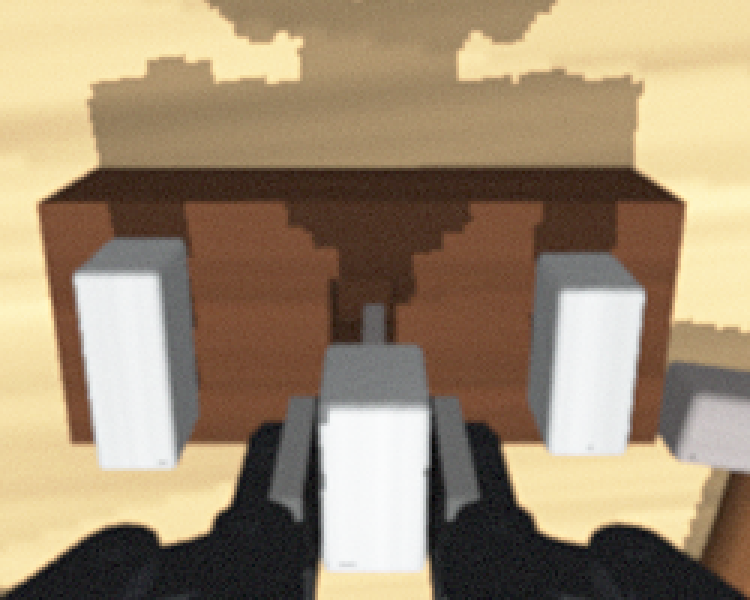

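The blade at columns 362–385 is about 2 mm to the +y side of the slot centre, which spans 330–398 in this zoom. I'll correct that and lower.

```bash
python3 -m jog '235 1 -1.5 0 0 0 0;235 0 -0.5 2 0 0 0;235 0 0 4 0 0 0;235 0 0 4 0 0 0'; python3 -c "
from h import *;go(534.5,192.4,17,174.8)"
```

```text
clock: 12.47
eef_pos: [535.0, 192.7, 52.0]
tcp_rot: [-3.142, 0.004, 3.052]
contact_force: [-0.8, -0.2, -0.5]
opening: 0.229
t 12.47 pos [535.  192.7  52. ] rpy [-180.      0.21  174.89] F [-0.78 -0.22 -0.48] open 19.4
shift(tool now) [ 0.6 -0.4 35. ] turn [-0.    0.21  0.09]
```

```bash
python3 -m jog '235 0.5 -0.3 7 0 0.2 0;235 0 0 8 0 0 0;235 0 0 7 0 0 0;235 0 0 5 0 0 0;235 0 0 3 0 0 0'; python3 -c "
from h import *;go(534.5,192.4,17,174.8)"
```

```text
clock: 12.88
eef_pos: [533.8, 192.1, 17.8]
tcp_rot: [-3.141, -0.001, 3.052]
contact_force: [-0.8, -0.4, -0.9]
opening: 0.226
t 12.88 pos [533.8 192.1  17.8] rpy [-1.7997e+02 -8.0000e-02  1.7487e+02] F [-0.79 -0.44 -0.86] open 19.2
shift(tool now) [-0.6  0.4  0.8] turn [-0.03 -0.08  0.07]
```

```bash
python3 -m jog '235 0 0 1 0 0 0;235 0 0 0.7 0 0 0;115 0 0 0 0 0 0;115 0 0 0 0 0 0;115 0 0 0 0 0 0'; python3 -m jog '115 0 0 -10 0 0 0;115 0 0 -20 0 0 0;115 0 0 -15 0 0 0';python3 - <<'E'
from h import *
go(538.9,246.8,55,174.8)
i=optics.camera_info("wrist");np.save("w13.npy",i,allow_pickle=True)
f=optics.grab_frame("wrist");cv2.imwrite("pics/w13.png",f[100:300,130:380,::-1].repeat(3,0).repeat(3,1))
E
```

```text
clock: 13.3
eef_pos: [533.9, 192.2, 16.5]
tcp_rot: [-3.141, -0.002, 3.052]
contact_force: [-1.3, -0.7, 0.3]
opening: 0.554
clock: 13.55
eef_pos: [531.6, 191.3, 60.6]
tcp_rot: [-3.138, -0.008, 3.052]
contact_force: [-0.4, -0.7, 1.5]
opening: 0.555
t 13.55 pos [531.6 191.3  60.6] rpy [-179.8    -0.44  174.87] F [-0.36 -0.72  1.47] open 47.2
shift(tool now) [-2.3 55.9  5.4] turn [-0.2  -0.44  0.07]
```

View pics/w13.png

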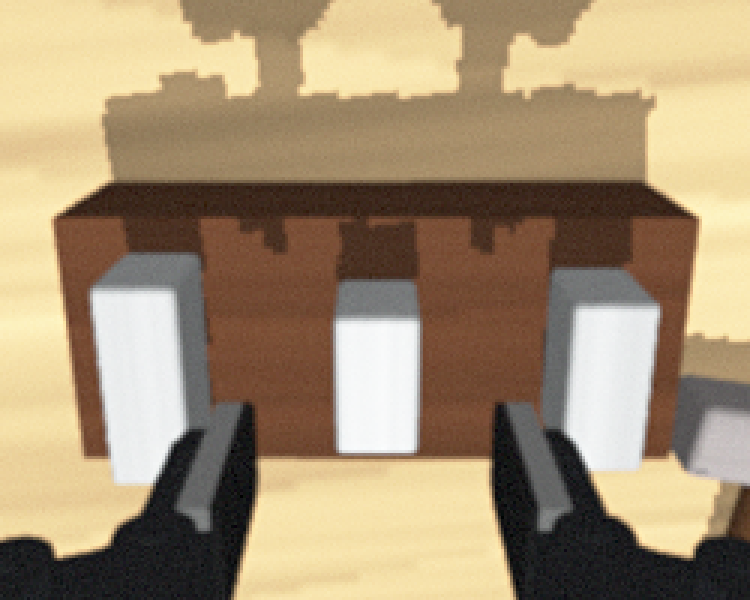

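leaf_5 hangs in the middle slot again. Next is leaf_7, in the right-hand slot.

```bash
python3 -m jog '115 -1 25 0 0.2 0.4 0;115 -1 22 0 0 0 0;115 0 5 0 0 0 0;115 0 0 0 0 0 0'; python3 -c "
from h import *;go(538.9,246.8,17,174.8)"
```

```text
clock: 13.93
eef_pos: [541.9, 245.1, 66.9]
tcp_rot: [-3.138, -0.007, 3.051]
contact_force: [-0.5, -0.3, -0.3]
opening: 0.551
t 13.93 pos [541.9 245.1  66.9] rpy [-179.82   -0.38  174.78] F [-0.45 -0.25 -0.32] open 46.8
shift(tool now) [ 2.8  1.6 50. ] turn [-0.18 -0.38 -0.01]
```

```bash
python3 -m jog '115 2.5 1.5 6 -0.2 -0.4 0;115 0 0 12 0 0 0;115 0 0 8 0 0 0;115 0 0 2 0 0 0';  python3 - <<'E'
from h import *
go(538.9,246.8,17,174.8)
f=optics.grab_frame("wrist");cv2.imwrite("pics/w14.png",f[100:300,130:380,::-1].repeat(3,0).repeat(3,1))
E
```

```text
clock: 14.27
eef_pos: [538.4, 244.9, 36.4]
tcp_rot: [-3.142, 0.001, 3.051]
contact_force: [-0.5, -0.8, -0.7]
opening: 0.546
t 14.27 pos [538.4 244.9  36.4] rpy [-1.7999e+02  5.0000e-02  1.7482e+02] F [-0.46 -0.82 -0.7 ] open 46.4
shift(tool now) [-0.3  1.9 19.4] turn [-0.01  0.05  0.02]
```

View pics/w14.png

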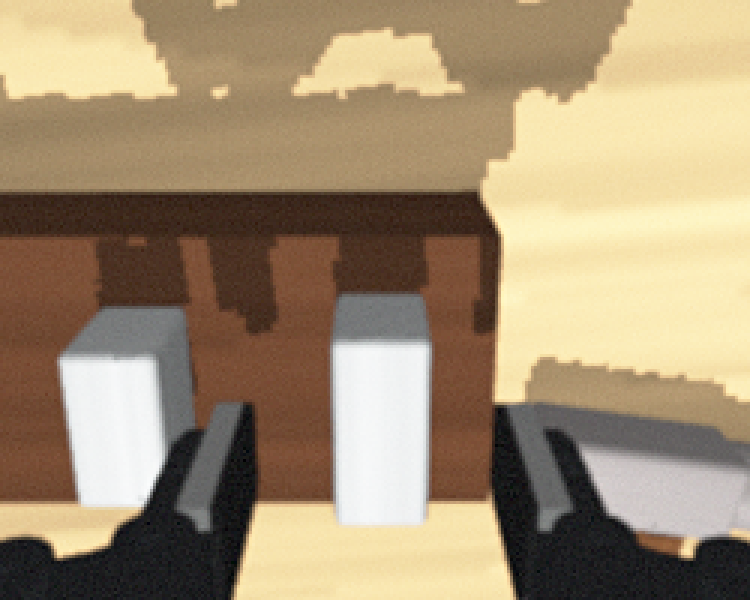

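```bash
python3 -m jog '115 0 1.5 7 0 0 0;115 0 0.5 8 0 0 0;115 0 0 3 0 0 0;115 0 0 1 0 0 0'; python3 -m jog '235 0 0 0.5 0 0 0;235 0 0 0.5 0 0 0;235 0 0 0.5 0 0 0;235 0 0 0.5 0 0 0;235 0 0 0.5 0 0 0' 30;python3 -c "
from h import *;go(538.9,246.8,17,174.8)"
```

```text
clock: 14.65
eef_pos: [537.9, 245.4, 14.3]
tcp_rot: [-3.14, -0.001, 3.05]
contact_force: [-0.2, -0.7, 0.1]
opening: 0.546
clock: 15.07
eef_pos: [537.8, 245.3, 12.6]
tcp_rot: [-3.14, -0.002, 3.05]
contact_force: [-1.3, -2.0, 5.1]
opening: 0.225
t 15.07 pos [537.8 245.3  12.6] rpy [-1.7989e+02 -1.2000e-01  1.7472e+02] F [-1.33 -1.96  5.15] open 19.1
shift(tool now) [-1.   1.6 -4.4] turn [-0.11 -0.12 -0.08]
```

```bash
python3 -m jog '190 0 0 -2 0 0 0;180 0 0.7 -2 0 0 0;180 0 0 0 0 0 0;235 0 0 0 0 0 0;235 0 0 0 0 0 0' 30;python3 -m jog '235 0 0 0 0 0 0;235 0 0 0 0 0 0' 30;python3 -c "
from h import *;go(538.9,246.8,17,174.8)"
```

```text
clock: 15.48
eef_pos: [538.9, 246.6, 17.9]
tcp_rot: [-3.141, 0.0, 3.05]
contact_force: [-0.7, 0.0, -0.7]
opening: 0.226
clock: 15.65
eef_pos: [538.9, 246.6, 17.8]
tcp_rot: [-3.141, 0.0, 3.05]
contact_force: [0.6, -0.2, -1.6]
opening: 0.228
t 15.65 pos [538.9 246.6  17.8] rpy [-1.7996e+02  1.0000e-02  1.7474e+02] F [ 0.56 -0.17 -1.65] open 19.4
shift(tool now) [0.  0.2 0.8] turn [-0.04  0.01 -0.06]
```

```bash
python3 -m jog '235 0 0 -8 0 0 0;235 0 0 -20 0 0 0;235 0 0 -25 0 0 0;235 0 0 -30 0 0 0;235 0 0 -15 0 0 0'; python3 -m jog '235 0 -25 0 0 0 0;235 0 -37 0 0 0 0;235 0 -37 0 0 0 0;235 0 -37 0 0 0 0;235 0 -37 0 0 0 0'; python3 -c "
from h import *;print(O+X*1-Y*4.5);go(478.8,-188.1,118,-172.5)"
```

```text
clock: 16.07
eef_pos: [535.1, 244.9, 115.8]
tcp_rot: [-3.136, -0.009, 3.05]
contact_force: [0.6, 0.6, -0.5]
opening: 0.224
clock: 16.48
eef_pos: [524.0, 75.4, 125.1]
tcp_rot: [3.14, 0.004, 3.059]
contact_force: [-0.5, 0.4, -0.4]
opening: 0.226
[ 478.77881273 -188.13097568]
t 16.48 pos [524.   75.4 125.1] rpy [179.9    0.23 175.24] F [-0.46  0.41 -0.4 ] open 19.2
shift(tool now) [  23.2 -266.3    6.5] turn [  0.07   0.24 -12.26]
```

```bash
python3 -m jog '235 5 -37 2 0 0 -3;235 5 -37 2 0 0 -3;235 8 -37 1 0 0 -3;235 8 -37 1 0 0 -3;235 9 -37 1 0 0 0'; python3 -m jog '235 6 -37 1 0 0 0;235 5 -25 0 0 0 0;235 0 0 0 0 0 0';python3 -c "
from h import *;cl();go(478.8,-188.1,90,-172.5)"
```

```text
clock: 16.9
eef_pos: [491.8, -118.5, 121.1]
tcp_rot: [-3.142, 0.009, -3.003]
contact_force: [1.2, -1.0, 0.6]
opening: 0.224
clock: 17.15
eef_pos: [487.9, -190.5, 122.0]
tcp_rot: [-3.139, 0.01, -3.006]
contact_force: [0.4, 0.7, 0.5]
opening: 0.225
t 17.15 clampframe x 9.69 y -8.02 z 121.98 yaw -172.24 (want -172.5) rp [-179.83    0.59] F [0.4 0.7 0.5](world) Ty 0.00 open 19.1
t 17.15 pos [ 487.9 -190.5  122. ] rpy [-179.83    0.59 -172.24] F [0.39 0.71 0.5 ] open 19.1
shift(tool now) [ 9.   3.7 31.9] turn [-0.16  0.59  0.26]
```

```bash
python3 -m jog '235 8 2.5 6 -0.2 0.6 0.2;235 1 0 12 0 0 0;235 0 0 12 0 0 0;235 0 0 5 0 0 0;235 0 0 0 0 0 0'; python3 -c "
from h import *;cl()";python3 -m jog '235 0 0 0 0 0 0;235 0 0 0 0 0 0';python3 -c "
from h import *;cl()"
```

```text
clock: 17.57
eef_pos: [476.1, -188.1, 86.4]
tcp_rot: [3.14, -0.002, -3.014]
contact_force: [-0.9, -0.2, -0.0]
opening: 0.224
t 17.57 clampframe x -1.65 y -4.10 z 86.38 yaw -172.67 (want -172.5) rp [ 1.7989e+02 -1.1000e-01] F [-0.9 -0.2 -0. ](world) Ty 0.00 open 19.0
clock: 17.73
eef_pos: [475.6, -186.4, 86.4]
tcp_rot: [3.139, -0.003, -3.012]
contact_force: [0.3, -0.6, -1.2]
opening: 0.223
t 17.73 clampframe x -1.95 y -2.42 z 86.38 yaw -172.58 (want -172.5) rp [179.84  -0.19] F [ 0.3 -0.6 -1.2](world) Ty 0.00 open 18.9
```

```bash
python3 -m jog '235 -2 -2 4 0.1 -0.1 0;235 0 0 8 0 0 0;235 0 0 5 0 0 0'; python3 -c "
from h import *;cl()";python3 -m jog '235 0 0 0 0 0 0;235 0 0 0 0 0 0';python3 - <<'E'
from h import *
cl()
i=optics.camera_info("wrist");f=optics.grab_frame("wrist");np.save("w15.npy",i,allow_pickle=True)
cv2.imwrite("pics/w15z.png",cv2.resize(f[125:255,190:320,::-1],None,fx=4.6,fy=4.6,interpolation=cv2.INTER_NEAREST))
E
```

```text
clock: 17.98
eef_pos: [479.8, -188.0, 70.4]
tcp_rot: [-3.141, 0.002, -3.011]
contact_force: [-0.1, 0.5, -1.2]
opening: 0.225
t 17.98 clampframe x 2.06 y -4.50 z 70.42 yaw -172.50 (want -172.5) rp [-1.7994e+02  1.2000e-01] F [-0.1  0.5 -1.2](world) Ty 0.00 open 19.1
clock: 18.15
eef_pos: [479.3, -187.7, 69.0]
tcp_rot: [-3.141, 0.001, -3.011]
contact_force: [0.6, 0.6, -0.7]
opening: 0.226
t 18.15 clampframe x 1.57 y -4.12 z 68.99 yaw -172.49 (want -172.5) rp [-1.7999e+02  4.0000e-02] F [ 0.6  0.6 -0.7](world) Ty 0.00 open 19.2
```

View pics/w15z.png

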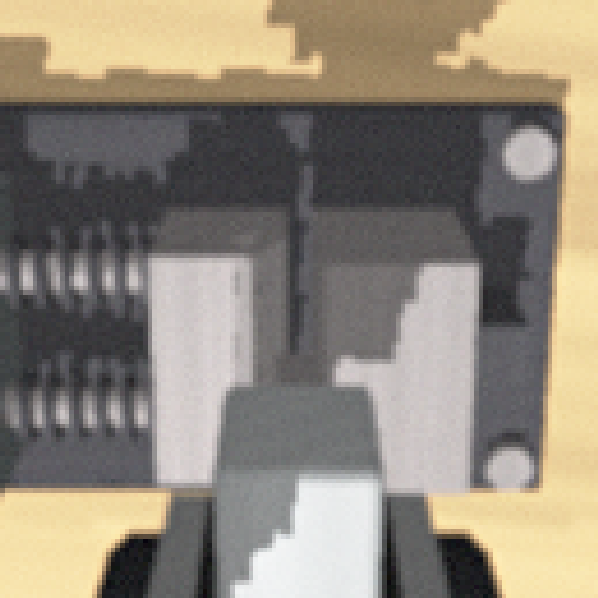

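```bash
python3 -m jog '235 0.5 -0.5 4 0 0 0;235 0 0 4 0 0 0;235 0 0 1 0 0 0;235 0 0 0 0 0 0'; python3 -c "
from h import *;cl()"
```

```text
clock: 18.53
eef_pos: [478.9, -188.6, 59.3]
tcp_rot: [-3.141, 0.001, -3.011]
contact_force: [0.1, -0.8, -0.5]
opening: 0.229
t 18.53 clampframe x 1.08 y -4.94 z 59.33 yaw -172.51 (want -172.5) rp [-1.7998e+02  5.0000e-02] F [ 0.1 -0.8 -0.5](world) Ty 0.00 open 19.4
```

Next I'll lower in 2–3 mm steps and watch the force.

```bash
for k in 1; do python3 -m jog '235 0 0.1 3 0 0 0;235 0 0 3 0 0 0;235 0 0 3 0 0 0' >/dev/null; python3 -c "
from h import *;cl()"; done; python3 -m jog '235 0 0 2 0 0 0;235 0 0 2 0 0 0' ; python3 -c "
from h import *;cl()"
```

```text
t 18.78 clampframe x 1.49 y -5.15 z 50.14 yaw -172.52 (want -172.5) rp [-1.7995e+02  1.1000e-01] F [ 0.1  0.1 -0.1](world) Ty 0.00 open 19.2
clock: 18.95
eef_pos: [479.2, -188.3, 45.6]
tcp_rot: [-3.142, 0.002, -3.011]
contact_force: [-1.3, 1.9, 5.2]
opening: 0.229
t 18.95 clampframe x 1.37 y -4.70 z 45.57 yaw -172.55 (want -172.5) rp [-1.8e+02  9.0e-02] F [-1.3  1.9  5.2](world) Ty 0.00 open 19.4
```

```bash
python3 -m jog '235 0 0 1.5 0 0 0;235 0 0 1.5 0 0 0' >/dev/null; python3 -c "
from h import *;cl()"
```

```text
t 19.12 clampframe x 1.87 y -4.67 z 42.79 yaw -172.54 (want -172.5) rp [-1.7999e+02  1.3000e-01] F [0.4 1.8 1.3](world) Ty 0.00 open 19.1
```

```bash
for k in 1; do python3 -m jog '235 0 0 2 0 0 0;235 0 0 2 0 0 0' >/dev/null; python3 -c "
from h import *;cl()"; done; python3 -m jog '235 0 0 2 0 0 0;235 0 0 2 0 0 0' >/dev/null; python3 -c "
from h import *;cl()"; python3 -m jog '235 0 0 2 0 0 0;235 0 0 2 0 0 0' >/dev/null; python3 -c "
from h import *;cl()"
```

```text
t 19.28 clampframe x 2.37 y -4.68 z 38.96 yaw -172.55 (want -172.5) rp [-179.98    0.18] F [-0.4  1.4  3.2](world) Ty 0.00 open 19.4
t 19.45 clampframe x 2.64 y -4.68 z 34.82 yaw -172.54 (want -172.5) rp [-179.98    0.21] F [0.2 1.9 4.6](world) Ty 0.00 open 19.5
t 19.62 clampframe x 2.76 y -4.68 z 30.41 yaw -172.54 (want -172.5) rp [-179.97    0.22] F [-0.1  1.8  3.5](world) Ty 0.00 open 18.9
```

```bash
python3 -m jog '235 1 0 2 0 0 0;235 1 0 2 0 0 0' >/dev/null; python3 -c "
from h import *;cl()"; python3 -m jog '235 0 0 1 0 0 0;235 0 0 0.5 0 0 0' >/dev/null; python3 -c "
from h import *;cl()"
```

```text
t 19.78 clampframe x 1.19 y -4.69 z 25.97 yaw -172.55 (want -172.5) rp [-179.97    0.26] F [1.5 1.4 3.4](world) Ty 0.00 open 19.1
t 19.95 clampframe x 0.91 y -4.68 z 23.95 yaw -172.55 (want -172.5) rp [-179.97    0.24] F [0.4 1.8 3.3](world) Ty 0.00 open 19.4
```

```bash
python3 -m jog '235 0 0 0.5 0 0 0;235 0 0 0.2 0 0 0' >/dev/null; python3 -c "
from h import *;cl()"
```

```text
t 20.12 clampframe x 0.97 y -4.72 z 23.55 yaw -172.55 (want -172.5) rp [-179.98    0.24] F [-0.2  2.9  9.3](world) Ty 0.00 open 19.3
```

```bash
python3 -m jog '225 0 0 -0.3 0 0 0;115 0 0 0 0 0 0;115 0 0 0 0 0 0;115 0 0 0 0 0 0';python3 -c "
from h import *;cl()"; python3 -m jog '115 0 0 -5 0 0 0;115 0 0 -10 0 0 0;115 0 0 -20 0 0 0;115 0 0 -20 0 0 0;115 -10 0 -10 0 0 0';python3 - <<'E'
from h import *
cl()
i=optics.camera_info("wrist");f=optics.grab_frame("wrist");np.save("w16.npy",i,allow_pickle=True)
cv2.imwrite("pics/w16z.png",cv2.resize(f[85:285,160:350,::-1],None,fx=3,fy=3,interpolation=cv2.INTER_NEAREST))
f=optics.grab_frame("side")[200:285,262:345,::-1]
cv2.imwrite("pics/s16.png",cv2.resize(f,None,fx=6,fy=6,interpolation=cv2.INTER_CUBIC))
E
```

```text
clock: 20.45
eef_pos: [478.1, -188.7, 23.2]
tcp_rot: [-3.141, 0.003, -3.011]
contact_force: [-0.6, -0.2, -0.7]
opening: 0.55
t 20.45 clampframe x 0.24 y -4.98 z 23.20 yaw -172.53 (want -172.5) rp [-179.96    0.18] F [-0.6 -0.2 -0.7](world) Ty 0.00 open 46.7
clock: 20.87
eef_pos: [483.8, -186.7, 89.8]
tcp_rot: [3.139, -0.004, -3.012]
contact_force: [1.0, -0.7, 0.8]
opening: 0.548
t 20.87 clampframe x 6.14 y -3.72 z 89.75 yaw -172.55 (want -172.5) rp [179.85  -0.24] F [ 1.  -0.7  0.8](world) Ty 0.00 open 46.6
```

View pics/w16z.png

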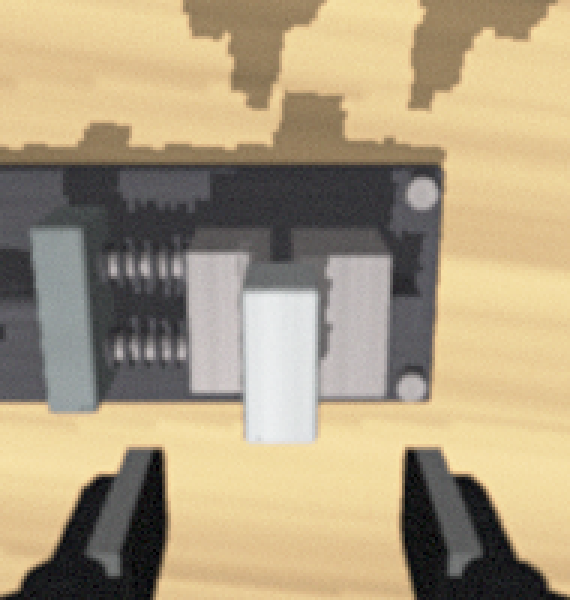

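View pics/s16.png

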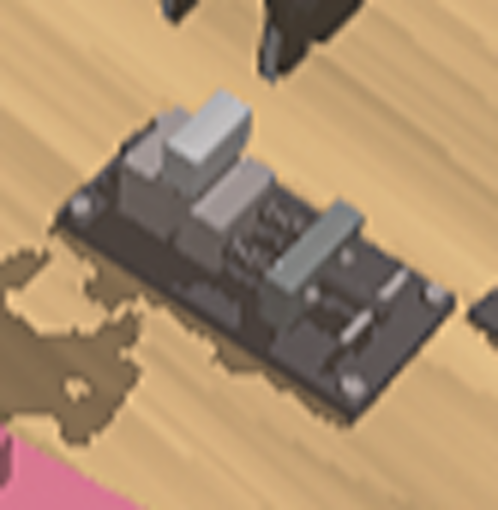

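Run:
```python
from h import *
i=np.load("w16.npy",allow_pickle=True).item()
k=dict(off=(159.5,84.5),k=3)
loc(i,"head top",[(243,290),(319,290),(317,440),(244,440)],80,**k)
loc(i,"jaw back",[(187,250),(190,393)],46,**k)
loc(i,"fence back",[(391,255),(388,398)],50,**k)
f=optics.grab_frame("scene");cv2.imwrite("pics/s17.png",cv2.resize(f[140:270,150:350,::-1],None,fx=4,fy=4,interpolation=cv2.INTER_CUBIC))
```

```text
head top 80 x [-20.29 -20.26  21.79  21.73] y [-13.41   5.74   5.75 -13.88]
jaw back 46 x [-22.4   22.99] y [-31.25 -32.14]
fence back 50 x [-21.79  23.03] y [27.73 28.69]
```

View pics/s17.png

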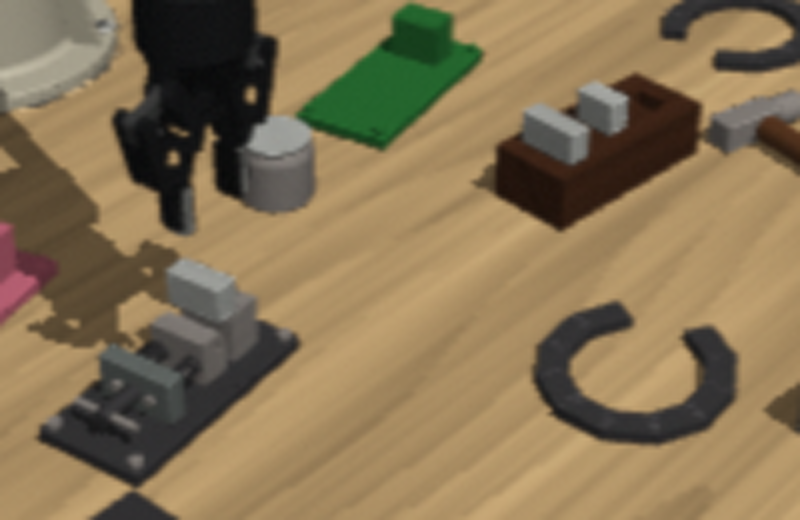

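Leaf_7 stands upright with the jaw pushed back about 1.4 mm. Leaf_5 and leaf_9 hang in the rack, and the gripper is clear. I'll hand it in.

```bash
python3 -m jog '115 0 0 -10 0 0 0;115 0 0 0 0 0 0'; python3 -c "
from rig import ticket; print(ticket.sign_off())"
```

```text
clock: 21.18
eef_pos: [484.2, -186.5, 98.4]
tcp_rot: [3.139, -0.004, -3.011]
contact_force: [0.2, 0.3, 0.7]
opening: 0.549
the job is handed in; nothing more can be done
None
```

The 7 mm leaf is the first that binds. I left it standing fully down in the gap with the gripper clear, and handed the job in at 21.2 s.

- **5 mm leaf:** I stood it on the bed. It moved with no measurable drag going in or out and had about 0.2–0.3 mm of sideways play, so it is loose. I hung it back in the middle rack slot.
- **7 mm leaf:** It dragged steadily at about 3–4.6 N going in and reached the bed at about 9 N.
- **Last checks:** The leaf looks upright and near mid-fence in the last pictures. The jaw reads pushed back about 1.4 mm, which is under 2.7 mm. The 5 mm and 9 mm leaves hang in the rack, and no bystander in the last picture looked moved.

**What failed or disagreed:**
- **First grasp:** It closed on nothing, because the real fingertips sit about 35–45 mm above the reported tool point. I saw this in the cameras and corrected for it.
- **Bed contact:** The 5 mm leaf touched the bed at about 16 N, harder than I intended but under the 30 N limit.
- **Gap width:** The camera readings varied between about 5.3 and 6.9 mm, so I relied on the drag forces to decide.
- **7 mm head length:** It measured about 42 mm in the pictures against the stated 44 mm.

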